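# Load the travelling tool rack and shut its keeper

## Task

Get the tool rack ready for the road: press the button at its right end so that the keeper bail drops open, stand the chisel in the long slot and the loose screwdriver in the empty round hole, both blade down, upright and fully home on their handles, then lift the bail by its ball knob until the catch holds it over the tools again. Leave the other things on the bench where they lie.

Things in the scene. Friction and masses are not known exactly. Their poses are not given: they have to be found in the camera images.
- chisel: wood chisel lying flat, 240 mm: round wooden handle 27 mm thick, local y +2 to +120 mm (18 mm ferrule at its lower end); thin shank; flat steel blade 19 mm wide (local x), 4 mm thick (z), to y -120 mm. Origin under the middle of its length; y points from cutting edge to handle end; handle axis at z = 13.5 mm, blade's middle at z = 10.6 mm. 0.21 kg
- chisel_shoulder (a point): point on the chisel: middle of the flat lower end of the handle (local 0, 2, 13.5 mm), which sits on the rack's shelf when the chisel is home; axes as the chisel's
- chisel_edge (a point): point on the chisel: middle of the cutting edge (local 0, -120, 10.6 mm)
- driver: loose screwdriver lying flat, 202 mm long: green fluted handle 27 mm thick (local y +10 to +100 mm, with a 3 mm collar below it) and a round 6.2 mm steel shaft to y = -101 mm. Origin under the middle of its length; local y points from the tip to the handle's end; its axis runs at local z = 12.9 mm. 0.09 kg
- driver_shoulder (a point): point on the screwdriver: middle of the lower rim of the handle (local 0, 10, 12.9 mm), which sits on the shelf when it is home; axes as the screwdriver's
- driver_tip (a point): point on the screwdriver: its tip (local 0, -101, 12.9 mm)
- rack: tool rack, fixed: wooden shelf 80 mm deep (x), 250 mm wide (y), 22 mm thick, top 140 mm above the bench, on two cheeks; a guide board below it (top 64 mm above the bench) has matching openings, 2 to 4 mm larger. Origin: middle of underside; x away from robot, y left. On the line x = 0: other screwdrivers, 235 mm high, fixed, at y = -87 and +29 mm, empty slot at -29, empty hole at +87
- slot (a point): middle of the mouth of the empty long slot, at the shelf's top: 24 mm long along local y, 10 mm wide along local x, straight down; axes as the rack's. The chisel's blade goes through it, its width along the slot, until the end of the handle rests on the shelf
- hole (a point): middle of the mouth of the empty round hole at the left end, at the shelf's top: 20 mm across for the first 4 mm, then 11 mm, straight down; axes as the rack's
- bail (a joint): angle (rad) of the keeper bail: about 0.03 held upright by the catch, bar 267 mm above the bench over the handles; grows as it swings towards the robot and down to 1.40, open in front of the rack, bar 150 mm above the bench. Drops by itself once released. Lifted to about 0.0 the catch snaps in; it can go on to -0.05. Needs some 3 N at the knob
- knob (a point): centre of the black ball knob, 28 mm in diameter, at the left end of the bail's bar, 34 mm beyond the left arm; it moves with the bail
- bail_hinge (a point): point on the bail's hinge axis, level with the knob: the knob circles round it at 142 mm, in the plane of the rack's local x and z; axes as the rack's
- release (a joint): travel of the release button in m: 0 up, 0.011 fully down; sprung, 1.7 N to start and 5.3 N fully down; past about 0.009 the catch lets go of the bail. It springs back
- button_top (a point): middle of the top of the black release button, 22 mm in diameter, on the grey catch housing at the right end of the rack, 230 mm above the bench; pressed straight down
- spanner: bystander: combination spanner 133 x 22 x 9 mm lying flat, length along its local y
- tape_measure: bystander: chrome tape measure 80 x 100 x 46 mm
- pencil: bystander: flat carpenter's pencil 148 x 14 x 8 mm lying, length along its local y

How it is judged:
On the way, in this order (a step that is already met when the one before it is completed fails the run):
1. the release button is pressed down (value of joint release above 0.008 m).
2. the bail has dropped open (value of joint bail above 1.2 rad), for 0.2 s.
3. with the bail open, the chisel stands home in the slot and the screwdriver in the hole (horizontal distance between chisel_shoulder and slot below 0.009 m and z of chisel_shoulder in the frame of slot between -0.006 and 0.006 m and angle between each of chisel, driver's own y axis and vertical below 0.17 rad and horizontal distance between driver_shoulder and hole below 0.009 m and z of driver_shoulder in the frame of hole between -0.006 and 0.006 m and value of joint bail above 1 rad), for 0.2 s.
At the end, for the whole second after the job is handed in: chisel in the long slot, loose screwdriver in the left hole: each at rest, handle's lower end within 9 mm of the opening's middle and 6 mm of the shelf's top, within 0.17 rad of upright; bail held up by its catch (below 0.07 rad), button less than 4 mm down (horizontal distance between chisel_shoulder and slot below 0.009 m and z of chisel_shoulder in the frame of slot between -0.006 and 0.006 m and angle between each of chisel, driver's own y axis and vertical below 0.17 rad and horizontal distance between driver_shoulder and hole below 0.009 m and z of driver_shoulder in the frame of hole between -0.006 and 0.006 m and value of joint bail below 0.07 rad and value of joint release below 0.004 m and linear speed of each of chisel, driver below 0.02 m/s); the robot touches nothing.
It fails at once if the spanner, tape measure or pencil is shifted by more than 30 mm (distance of any of spanner, tape_measure, pencil from where it was at the start of the episode above 0.03 m).
It also fails if it takes over 72 s, if anything falls off the work surface, if the arm or the gripper's body presses on something with over 40 N, if the wrist force passes 120 N, or if a joint passes its speed limit or range.

## Robot

A 6-joint arm with a two-finger parallel gripper is mounted at the origin on a cart in front of the work surface, level with it; the furniture and walls round the work are solid. World frame = base frame: x ahead of the robot, y to its left, z up, the work surface at z = 0. Lengths are in m, angles in rad, forces in N, time in s.
With the tool pointing down it reaches from about 0.275 to 0.775 m from the base axis. Payload 14.6 kg.
Tool frame: the origin (TCP) lies on the centre line of the jaws, within the pads' length; the fingertips stand env.tip_reach ahead of it and the grasp point (between the pads) lies 8 mm behind it (env.tip_reach is the distance from the TCP to the fingertips, in m); z points along the fingers, y is the line along which they close (so a half turn about z gives the same grasp; the last joint's range is limited). The gripper opens to 85 mm and grips with 20 to 120 N. Pads are 22 mm wide; open, the fingers measure 114 mm over their backs; the gripper's body (76 mm by 85 mm) begins 54 mm behind the grasp point. The pads swing forward as they close: fully open they stand 13 mm farther back than shut.
Start: joints at [1.07, 0.263, -0.048, 1.259, 0, 1.415], TCP at [0.178, 0.494, 0.242] pointing down, gripper open.
Joint ranges: [-2.65, 2.65], [-0.89, 1.7], [-1.18, 1.37], [-2.13, 2.11], [-1.35, 1.29], [-3.14, 3.14]. Speed limits (rad/s): [1.89, 1.89, 2.57, 2.79, 3.14, 3.14].

## Interface

Orientations are given as a unit quaternion [w, x, y, z].
In Python, from rig import env gives the robot as it stands. The module is installed in compiled form; this text tells all that it offers.
- The arm moves only by the tool apply_moves, never from a script. Its argument "motion" is one flat list of numbers, 6 for each row, row after row: the shift along the tool's x, y, z in m, then the turn, a rotation vector about the tool's x, y, z in rad. A call has 1 to 10 rows; each row is the pose to reach, as a shift and turn from the pose commanded when the call began, along the tool's axes at that moment; what a row does not reach only later rows make up. A row lasts 1/12 s, in which the tool goes at most 41.7 mm and 7.16 degrees, less where a joint would pass 70% of its speed; a pose out of reach is approached as far as the arm can. A call with a gripper value outside its range is refused whole. "fingers" is the finger opening in m, from 0 to 0.0854, set as the call begins (left out, the last holds). The fingers move at their own pace and stop on an object; the grip force is fixed at half the most. Time passes only in rows, so rows that repeat a pose let the fingers close. It gives the time, the measured TCP pose, the force, the opening and the grip force at its end, in the units of the state.
- env.state(): the state, without advancing time (a new reading comes with each control period).
- env.read_camera(name): name is "scene" or "top"; returns a dict with "pixels" (420x560x3 uint8, red, green, blue), "vertical_fov" (degrees; the focal length in pixels is half the picture's height over the tangent of half this angle, whatever the lens; pixels are square), "cx", "cy" (the principal point, pixels), "rvec" (rotation vector, rad) and "tvec" (3), from world to camera coordinates, as OpenCV has them. Camera axes: x right, y down, z forward; pixel columns grow to the right and rows downward; lengths in m; the calibration is good to about 2 mm. A picture is of the moment at which its call begins. There is no depth.
- env.sign_off(): hands the job in; it is judged then, once.
Trained networks look in the newest picture that a camera, given by its name, has taken for a name from the list of things; names that differ only in an ending like _2 or _b are one class to them, and where a whole thing is asked for, a point or a joint stands for the part that bears it (a point fixed in the world has none). Each returns a list of dicts, best first, with "conf" (0 to 1); they miss things now and then, are a little off and sometimes report something else, mostly with a low value. They report only what shows in the picture. A call takes as long as a camera call.
- env.find_in(camera, name): "centre" ([row, column] as shares, 0 to 1, of the picture: columns of its width, rows of its height, amid what is visible of it).
The state is a dict: "clock": time; "joint_positions": joint angles; "dq": joint speeds; "effort": joint torques, N m; "ee_pos": TCP position; "tcp_rot": TCP orientation; "force": force on the tool from outside, world axes, zero at the start; "ft_torque": the same for the moment, N m; "gripper_width": opening from 0.0 (shut) to 1.0 (fully open); "gripper_force": force on a finger pad.
Only numpy, scipy, OpenCV 4.12 (cv2) and the standard library are available. Lean on these libraries where they do the work, as an engineer would, in place of code of your own. Each camera call takes 0.05 s, during which the arm holds its last target. There are 200 camera calls.

## Working session

There is one attempt and no reset: what is moved stays moved. The work goes in short steps, Python scripts to look and compute and a tool call to move; the robot and the scene stay as the last step left them, time stands still between calls to the robot, and variables do not carry over. Pictures are saved under pics/ and viewed, at most 10 in all, crops included, and the job is handed in when it is done.

Besides the shell and the picture viewer there is one more tool, called after "Call:" as a command line: name --argument value ..., lists and objects as JSON in quotes. apply_moves: Moves the arm, as the interface text tells. Its arguments: {"type":"object","properties":{"motion":{"type":"array"},"fingers":{"type":"number"}},"required":["motion"]}

```bash
mkdir -p pics
cat > h.py <<'E'
import numpy as np, cv2, pickle
from scipy.spatial.transform import Rotation as R
from rig import env
def cam(n):
    c=env.read_camera(n); p=c["pixels"]; f=p.shape[0]/2/np.tan(np.radians(c["vertical_fov"])/2)
    K=np.array([[f,0,c["cx"]],[0,f,c["cy"]],[0,0,1]]); M=cv2.Rodrigues(np.array(c["rvec"],float))[0]
    return p,K,M,np.array(c["tvec"],float).ravel()
def save(p,fn): cv2.imwrite(fn,p[:,:,::-1])
def ray(C,uv):
    _,K,M,t=C; d=M.T@np.linalg.solve(K,[uv[0],uv[1],1]); return -M.T@t,d/np.linalg.norm(d)
def onz(C,uv,z):
    o,d=ray(C,uv); return o+d*(z-o[2])/d[2]
def tri(C1,a,C2,b):
    o1,d1=ray(C1,a);o2,d2=ray(C2,b)
    s=np.linalg.lstsq(np.c_[d1,-d2],o2-o1,rcond=None)[0]; p,q=o1+d1*s[0],o2+d2*s[1]
    return (p+q)/2,np.linalg.norm(p-q)
def proj(C,X):
    _,K,M,t=C; x=K@(M@np.asarray(X,float)+t); return x[:2]/x[2]
E
python3 - <<'E'
from h import *
np.set_printoptions(precision=4,suppress=True)
s=env.state();print(s,env.tip_reach)
D={}
for n in("scene","top"):
    C=cam(n);D[n]=C;save(C[0],f"pics/{n}0.png");print(n,"campos",-C[2].T@C[3],C[2],C[1])
    for o in("chisel","driver","rack","bail","knob","release","button_top","spanner","tape_measure","pencil"):
        r=env.find_in(n,o); print(n,o,[(round(x["conf"],2),round(x["centre"][1]*560),round(x["centre"][0]*420)) for x in r[:2]])
pickle.dump(D,open("v0.pkl","wb"))
E
```

```text
{'clock': 0.0, 'joint_positions': array([ 1.0697,  0.2635, -0.0489,  1.2594,  0.    ,  1.4155]), 'dq': array([-0.0006, -0.0003, -0.0014, -0.0007,  0.0012,  0.0019]), 'effort': array([ -0.0005, -63.7623,  38.4562,   0.0136,  -0.0002,   0.    ]), 'ee_pos': array([0.1778, 0.4937, 0.2418]), 'tcp_rot': array([-0.0002,  0.1721,  0.9851, -0.0005]), 'force': array([-0.2187, -0.1192, -0.1123]), 'ft_torque': array([-0.0191,  0.0348, -0.0055]), 'gripper_force': 0.0, 'gripper_width': 1.0027224478666845} 0.011
scene campos [ 0.0953 -0.6521  0.6969] [[ 0.8233 -0.5676 -0.0076]
 [-0.3398 -0.482  -0.8076]
 [ 0.4547  0.6674 -0.5897]] [[415.1375   0.     272.7286]
 [  0.     415.1375 211.1822]
 [  0.       0.       1.    ]]
scene chisel [(0.68, 194, 216)]
scene driver [(0.58, 225, 192)]
scene rack [(0.49, 320, 168)]
scene bail [(0.96, 324, 175), (0.42, 366, 235)]
scene knob []
scene release [(0.52, 373, 214)]
scene button_top [(0.83, 373, 213)]
scene spanner [(0.68, 286, 317), (0.62, 194, 210)]
scene tape_measure [(0.59, 238, 272)]
scene pencil [(0.79, 241, 237)]
top campos [ 0.4326 -0.0274  1.0548] [[ 0.0035 -1.      0.0072]
 [-0.9953 -0.0041 -0.0964]
 [ 0.0964 -0.0068 -0.9953]] [[442.4838   0.     280.5613]
 [  0.     442.4838 210.6656]
 [  0.       0.       1.    ]]
top chisel [(0.91, 163, 251)]
top driver [(0.71, 145, 200), (0.27, 164, 248)]
top rack [(0.97, 309, 172)]
top bail [(0.73, 293, 161)]
top knob [(0.83, 288, 164)]
top release [(0.67, 383, 157)]
top button_top [(0.44, 381, 156)]
top spanner [(0.77, 348, 251)]
top tape_measure [(0.95, 278, 262)]
top pencil [(0.67, 230, 223)]
```

```bash
python3 -c "
import cv2
for n in('scene','top'):
    a=cv2.imread(f'pics/{n}0.png'); cv2.imwrite(f'pics/{n}0b.png',cv2.resize(a,(800,600),interpolation=cv2.INTER_CUBIC))"
```

```text
(no output)
```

View pics/scene0b.png

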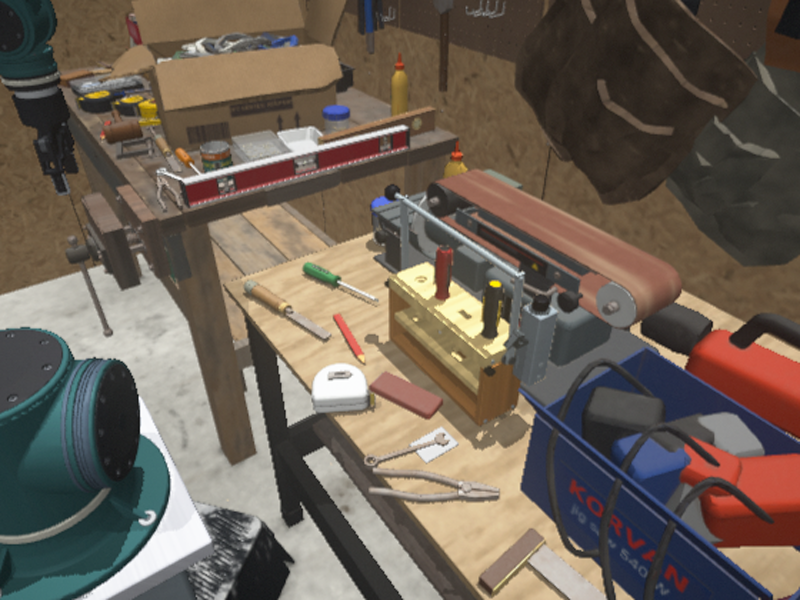

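View pics/top0b.png

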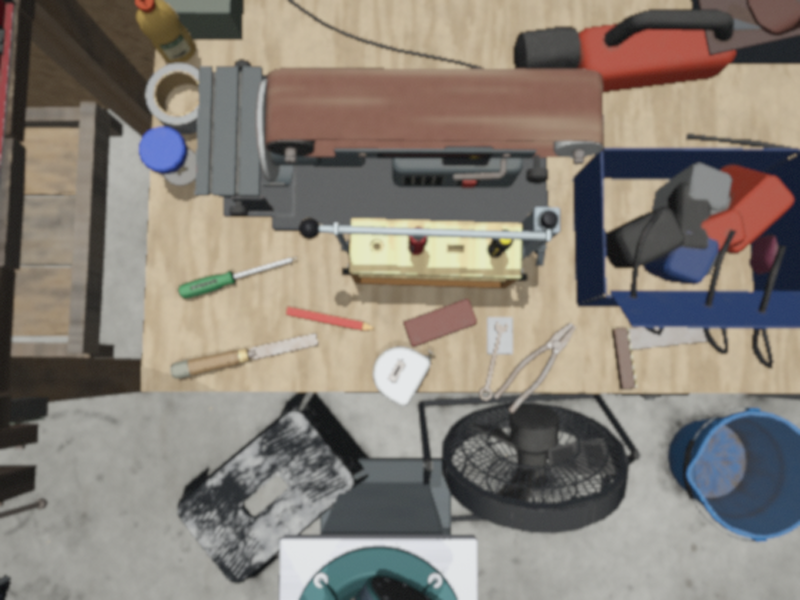

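The scene view shows the knob at (392,192) and the button at (541,301). The top view shows the chisel from (175,370) to (317,339), the driver from (180,291) to (293,260), the hole at (377,244) and the slot at (456,247), all on the 800x600 scale. I'll zoom in for precise pixels.

Run:
```python
import cv2,numpy as np
t=cv2.imread('pics/top0.png');s=cv2.imread('pics/scene0.png')
def crop(a,x,y,w,h,W,H):
    b=cv2.resize(a[y:y+h,x:x+w],(W,H),interpolation=cv2.INTER_CUBIC);k=W/w
    for i in range(0,w,10):cv2.line(b,(int(i*k),0),(int(i*k),4 if (x+i)%50 else 12),(0,0,255),1)
    for i in range(0,h,10):cv2.line(b,(0,int(i*k)),(4 if (y+i)%50 else 12,int(i*k)),(0,0,255),1)
    return b
A=np.vstack([crop(t,200,140,200,70,800,280),crop(s,260,120,133,53,800,320)])
A=np.vstack([crop(t,200,140,200,75,800,300),crop(s,260,160,160,60,800,300)])
cv2.imwrite('pics/c1.png',A)
B=np.vstack([crop(t,110,175,160,60,800,300),crop(s,160,170,160,60,800,300)])
B=np.hstack([crop(t,110,170,100,100,400,400),crop(s,160,170,100,100,400,400)])
cv2.imwrite('pics/c2.png',B)
```

```text
(no output)
```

View pics/c1.png

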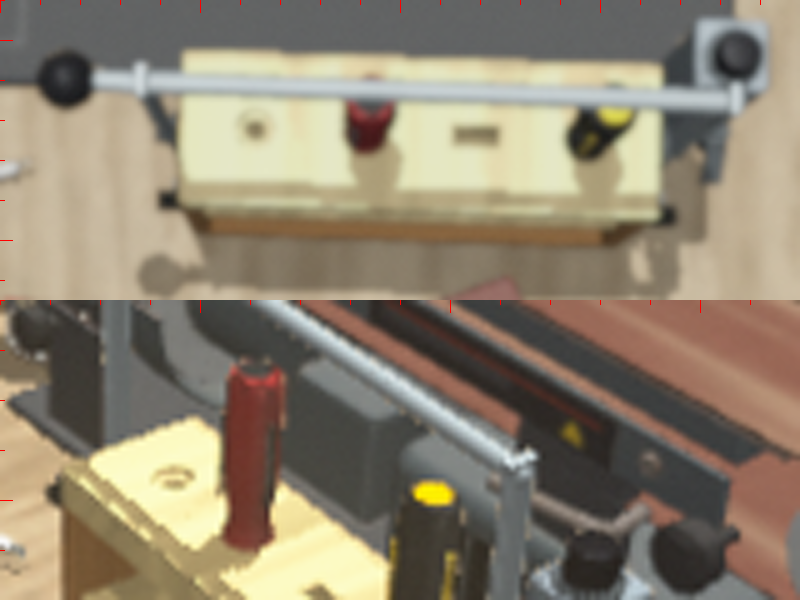

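View pics/c2.png

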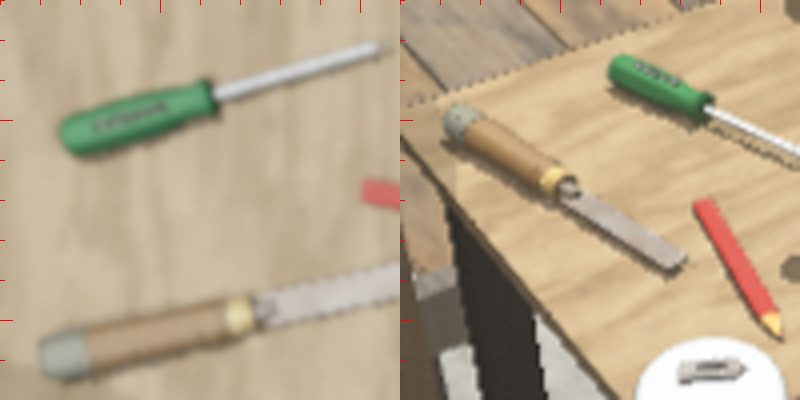

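Both crops are clear. In original pixels, the top view has the hole at (264,172), slot (319,173.5), knob (216,160), button (384.5,153), driver from (125.5,204.5) to (205,182) and chisel from (120,259.5) to (222,237). The scene crops match. Next I'll triangulate.

Run:
```python
from h import *
np.set_printoptions(precision=4,suppress=True)
D=pickle.load(open("v0.pkl","rb"));T,S=D["top"],D["scene"]
P={"hole":((263.75,172),(294.6,195.4),.14),"slot":((318.75,173.5),(324,218),.14),"knob":((216.2,159.8),(274.4,134.4),.25),
"button":((384.5,153.2),(379,207),.23),"d_end":((125.5,204.5),(213,187.5),.0129),"d_collar":((163,194.5),(237,196.7),.0129),"d_tip":((205,181.7),(264,210.7),.0129),
"c_end":((120,259.5),(171.8,200),.0135),"c_fer":((172.5,248),(201,217),.0135),"c_edge":((222,237),(231,235.5),.0106)}
for k,(a,b,z) in P.items():
    X,e=tri(T,a,S,b);print(k,X,"gap",round(e,4),"topz",onz(T,a,z)[:2],"scz",onz(S,b,z)[:2])
for k,a in dict(bl=(245,191.2),br=(365.5,193),tl=(245.5,152.5),tr=(365.5,155.7)).items(): print(k,onz(T,a,.14))
for k,a in dict(tape=(278,262),sp=(348,251),pen=(230,223)).items(): print(k,onz(T,a,.02))
```

```text
hole [0.6032 0.0014 0.1398] gap 0.0019 topz [0.6024 0.0018] scz [0.604  0.0008]
slot [ 0.599  -0.113   0.1446] gap 0.0001 topz [ 0.5998 -0.1134] scz [ 0.6032 -0.1086]
knob [0.6016 0.0831 0.2679] gap 0.0023 topz [0.6044 0.0862] scz [0.6238 0.1134]
button [ 0.6248 -0.2315  0.2322] gap 0.0057 topz [ 0.623  -0.2301] scz [ 0.6305 -0.2304]
d_end [0.547  0.3337 0.0081] gap 0.0004 topz [0.5466 0.3319] scz [0.5436 0.327 ]
d_collar [0.5738 0.2421 0.0141] gap 0.0072 topz [0.5708 0.2442] scz [0.5778 0.2419]
d_tip [0.6051 0.1448 0.008 ] gap 0.0055 topz [0.602  0.1454] scz [0.604 0.138]
c_end [0.4165 0.3417 0.009 ] gap 0.0019 topz [0.4174 0.3397] scz [0.4136 0.3359]
c_fer [0.4463 0.2182 0.0098] gap 0.0037 topz [0.4446 0.2182] scz [0.4459 0.2125]
c_edge [0.4734 0.102  0.0091] gap 0.0057 topz [0.4708 0.1032] scz [0.475  0.0989]
bl [0.5617 0.0406 0.14  ]
br [ 0.559  -0.2109  0.14  ]
tl [0.6438 0.0405 0.14  ]
tr [ 0.6382 -0.2121  0.14  ]
tape [ 0.413  -0.0289  0.02  ]
sp [ 0.439 -0.192  0.02 ]
pen [0.5033 0.0838 0.02  ]
```

```bash
cat >> h.py <<'E'
np.set_printoptions(precision=4,suppress=True)
def Rt():
    q=env.state()["tcp_rot"]; return R.from_quat([q[1],q[2],q[3],q[0]])
def frame(z,y):   # tool z dir, approx y dir
    z=np.array(z,float);z/=np.linalg.norm(z);y=np.array(y,float);y-=z*(y@z);y/=np.linalg.norm(y)
    return R.from_matrix(np.c_[np.cross(y,z),y,z])
def rel(p,Rg,p0=None,R0=None):
    p0=env.state()["ee_pos"] if p0 is None else p0; R0=Rt() if R0 is None else R0
    return np.round(np.r_[R0.inv().apply(np.array(p)-p0),(R0.inv()*Rg).as_rotvec()],4).tolist()
E
python3 - <<'E'
from h import *
print(rel([.6265,-.2305,.36],frame([0,0,-1],[.018,1,0])))
E
```

```text
[-0.6675, -0.5295, -0.1177, 0.0, 0.0, -0.3278]
```

Call:
apply_moves --motion '[-0.334, -0.265, -0.088, 0, 0, 0, -0.334, -0.265, -0.088, 0, 0, 0, -0.334, -0.265, -0.088, 0, 0, 0, -0.334, -0.265, -0.088, 0, 0, 0, -0.334, -0.265, -0.088, 0, 0, 0, -0.334, -0.265, -0.088, 0, 0, 0, -0.334, -0.265, -0.088, 0, 0, 0, -0.334, -0.265, -0.088, 0, 0, 0, -0.334, -0.265, -0.088, 0, 0, 0, -0.334, -0.265, -0.088, 0, 0, 0]' --fingers 0

```text
clock: 1.93
ee_pos: [0.3932, 0.145, 0.3272]
tcp_rot: [0.0, 0.172, 0.985, 0.0]
force: [1.0, 1.2, 0.3]
gripper_width: -0.002
gripper_force: 0.0
```

Call:
apply_moves --motion '[-0.334, -0.265, -0.03, 0, 0, -0.328, -0.334, -0.265, -0.03, 0, 0, -0.328, -0.334, -0.265, -0.03, 0, 0, -0.328, -0.334, -0.265, -0.03, 0, 0, -0.328, -0.334, -0.265, -0.03, 0, 0, -0.328, -0.334, -0.265, -0.03, 0, 0, -0.328, -0.334, -0.265, -0.03, 0, 0, -0.328, -0.334, -0.265, -0.03, 0, 0, -0.328, -0.334, -0.265, -0.03, 0, 0, -0.328, -0.334, -0.265, -0.03, 0, 0, -0.328]'

```text
clock: 2.77
ee_pos: [0.605, -0.197, 0.3549]
tcp_rot: [0.0, 0.009, 1.0, -0.0]
force: [1.0, 0.0, 0.7]
gripper_width: -0.001
gripper_force: 0.0
```

Run:
```python
from h import *
s=env.state();print(s["clock"],s["ee_pos"],s["joint_positions"],s["force"])
print(rel([.6265,-.2305,.25],frame([0,0,-1],[.018,1,0])))
for n in("top","scene"):
    C=cam(n);save(C[0],f"pics/{n}1.png")
t=cv2.imread('pics/top1.png')[110:230,190:430];sc=cv2.imread('pics/scene1.png')[100:250,260:460]
cv2.imwrite('pics/p1.png',np.vstack([cv2.resize(t,(480,240)),cv2.resize(sc,(480,360))]))
```

```text
2.7667 [ 0.605  -0.197   0.3549] [-0.4427  0.4825  0.6008  1.6888  0.     -0.4247] [0.9598 0.0269 0.7036]
[-0.022, -0.0331, 0.1049, -0.0001, 0.0004, -0.0001]
```

View pics/p1.png

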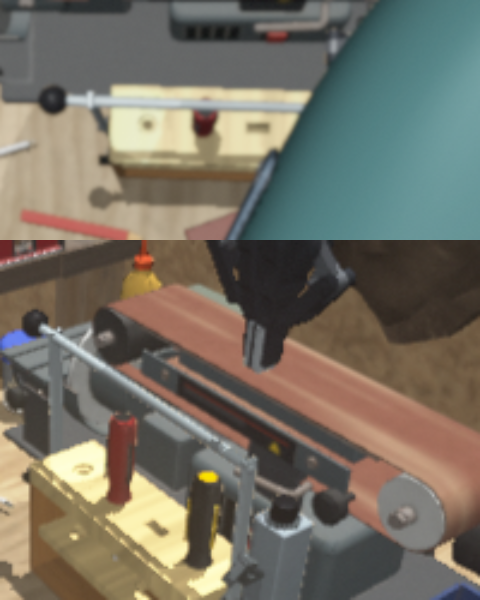

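The scene crop shows the closed fingers at about (258,370), up and to the left of the button at (285,505). The path down is clear.

Call:
apply_moves --motion '[-0.022, -0.0331, 0.0, 0, 0, 0, -0.022, -0.0331, 0.05, 0, 0, 0, -0.022, -0.0331, 0.09, 0, 0, 0, -0.022, -0.0331, 0.105, 0, 0, 0, -0.022, -0.0331, 0.105, 0, 0, 0]'

```text
clock: 3.28
ee_pos: [0.624, -0.2274, 0.2446]
tcp_rot: [-0.004, 0.009, 1.0, 0.002]
force: [-0.8, 0.3, -0.6]
gripper_width: -0.002
gripper_force: 0.0
```

Run:
```python
from h import *
s=env.state();print(s["clock"],s["ee_pos"],s["force"])
C=cam("scene");save(C[0],"pics/s2.png"); tip=s["ee_pos"]+[0,0,-.011]; print("tip px",proj(C,tip), "btn px",proj(C,[.6248,-.2315,.23]),proj(C,[.6265,-.2305,.23]))
cv2.imwrite('pics/p2.png',cv2.resize(C[0][150:250,320:440,::-1],(600,500),interpolation=cv2.INTER_CUBIC))
```

```text
3.2833 [ 0.624  -0.2274  0.2446] [-0.7925  0.2858 -0.6229]
tip px [375.7174 205.8558] btn px [377.3302 208.2554] [377.5741 207.7096]
```

View pics/p2.png

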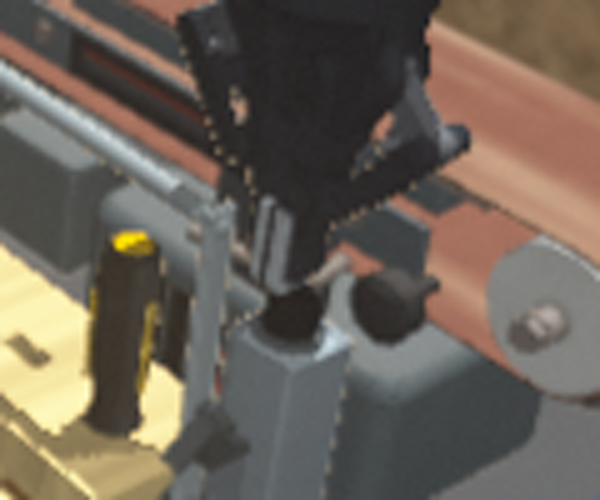

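The fingertips sit just above the button, at (275,285) in the crop, with the button at (293,295). Next is the press.

Call:
apply_moves --motion '[0, -0.001, 0.004, 0, 0, 0, 0, -0.001, 0.008, 0, 0, 0, 0, -0.001, 0.012, 0, 0, 0, 0, -0.001, 0.012, 0, 0, 0]'

```text
clock: 3.67
ee_pos: [0.6263, -0.2296, 0.2385]
tcp_rot: [0.001, 0.009, 1.0, -0.0]
force: [1.0, -0.8, 1.7]
gripper_width: 0.002
gripper_force: 0.7
```

Call:
apply_moves --motion '[0, 0, 0.004, 0, 0, 0, 0, 0, 0.008, 0, 0, 0, 0, 0, 0.009, 0, 0, 0, 0, 0, 0.009, 0, 0, 0]'

```text
clock: 4.0
ee_pos: [0.6263, -0.2297, 0.2299]
tcp_rot: [0.001, 0.009, 1.0, -0.001]
force: [-0.1, -0.5, 10.7]
gripper_width: 0.0
gripper_force: 5.1
```

Call:
apply_moves --motion '[0, 0, 0, 0, 0, 0, 0, 0, -0.04, 0, 0, 0, 0, 0, -0.08, 0, 0, 0, 0, 0, -0.12, 0, 0, 0]'

```text
clock: 4.33
ee_pos: [0.6249, -0.229, 0.3501]
tcp_rot: [-0.001, 0.009, 1.0, 0.0]
force: [2.2, -1.4, 0.9]
gripper_width: -0.0
gripper_force: 0.0
```

```bash
cat >> h.py <<'E'
def upright(al):  # final frame: heading +x of rack, pitch al below horizontal
    h=np.array([1,-.018,0]); h/=np.linalg.norm(h)
    return frame(np.cos(al)*h+np.array([0,0,-np.sin(al)]),[.018,1,0])
def flat(u,al):
    u=np.array([u[0],u[1],0]);u/=np.linalg.norm(u); v=np.cross(u,[0,0,1])
    return frame(np.array([0,0,-np.cos(al)])-np.sin(al)*u,-v)
E
python3 - <<'E'
from h import *
s=env.state();print(s["clock"],s["ee_pos"],s["force"])
C=cam("scene");save(C[0],"pics/s3.png");print("knob open px",proj(C,[.466,.083,.15]),[ (x["conf"],x["centre"][1]*560,x["centre"][0]*420) for n in("knob","bail") for x in env.find_in("scene",n)])
u=np.array([-.2202,.9753]);O=np.array([.4445,.2217]);al=np.radians(20)
G=np.r_[O+.07*u,.0155];F=flat(u,al);F=F
print(G,F.as_matrix()[:,2])
print("above",rel(G+[0,0,.15],F)); 
r=rel(G+[0,0,.15],F)
U=upright(al); d=(F.inv()*U).as_rotvec();print("turn",d,np.degrees(np.linalg.norm(d)))
for f in np.linspace(0,1,6):
    M=(F*R.from_rotvec(d*f)).as_matrix(); print(f,M[:,2],M[:,1])
E
```

```text
4.3333 [ 0.6249 -0.229   0.3501] [ 2.2269 -1.3632  0.8848]
knob open px [227.112  194.8372] [(0.83, 290.304, 207.102), (0.27, 225.4, 194.796), (0.71, 287.28000000000003, 200.592)]
[0.4291 0.29   0.0155] [ 0.0753 -0.3336 -0.9397]
above [0.208, 0.5169, 0.1839, 0.309, 0.2491, -1.7912]
turn [ 0.8271 -1.0859  1.7736] 128.2341288999806
0.0 [ 0.0753 -0.3336 -0.9397] [-0.9754 -0.2202  0.    ]
0.2 [ 0.228  -0.1118 -0.9672] [-0.9674  0.0862 -0.2381]
0.4 [ 0.431   0.0546 -0.9007] [-0.827   0.4231 -0.3701]
0.6000000000000001 [ 0.6442  0.1327 -0.7533] [-0.582   0.7241 -0.3701]
0.8 [ 0.8256  0.1072 -0.5539] [-0.2805  0.9299 -0.2381]
1.0 [ 0.9395 -0.0169 -0.342 ] [0.018  0.9998 0.    ]
```

The network finds the knob at (225,195) in the scene view, which matches the predicted open position, so the bail has dropped. Next stop is the chisel.

Call:
apply_moves --motion '[0.104, 0.258, 0.05, 0.155, 0.125, -0.896, 0.104, 0.258, 0.05, 0.155, 0.125, -0.896, 0.104, 0.258, 0.05, 0.155, 0.125, -0.896, 0.104, 0.258, 0.05, 0.155, 0.125, -0.896, 0.104, 0.258, 0.05, 0.155, 0.125, -0.896, 0.104, 0.258, 0.05, 0.155, 0.125, -0.896, 0.104, 0.258, 0.05, 0.155, 0.125, -0.896, 0.104, 0.258, 0.05, 0.155, 0.125, -0.896]' --fingers 0.06

```text
clock: 5.15
ee_pos: [0.5233, 0.035, 0.297]
tcp_rot: [-0.063, -0.43, 0.898, -0.074]
force: [0.2, -0.6, 1.1]
gripper_width: 0.709
gripper_force: 0.0
```

Run:
```python
from h import *
s=env.state();print(s["clock"],s["ee_pos"],s["joint_positions"])
u=np.array([-.2202,.9753]);O=np.array([.4445,.2217]);al=np.radians(20)
G=np.r_[O+.07*u,.0155];F=flat(u,al)
print("above",rel(G+[0,0,.12],F)); print("down from above",F.inv().apply([0,0,-.12]))
```

```text
5.15 [0.5233 0.035  0.297 ] [ 0.0091  0.2998  0.1375  1.4604 -0.1867 -0.8794]
above [-0.1642, 0.2442, 0.1157, 0.1617, 0.1251, -0.881]
down from above [-0.041   0.      0.1128]
```

Call:
apply_moves --motion '[-0.164, 0.244, 0.116, 0.162, 0.125, -0.881, -0.164, 0.244, 0.116, 0.162, 0.125, -0.881, -0.164, 0.244, 0.116, 0.162, 0.125, -0.881, -0.164, 0.244, 0.116, 0.162, 0.125, -0.881, -0.164, 0.244, 0.116, 0.162, 0.125, -0.881, -0.164, 0.244, 0.116, 0.162, 0.125, -0.881, -0.164, 0.244, 0.116, 0.162, 0.125, -0.881, -0.164, 0.244, 0.116, 0.162, 0.125, -0.881, -0.164, 0.244, 0.116, 0.162, 0.125, -0.881, -0.164, 0.244, 0.116, 0.162, 0.125, -0.881]'

```text
clock: 5.98
ee_pos: [0.4345, 0.2863, 0.135]
tcp_rot: [0.109, 0.766, -0.619, 0.137]
force: [0.1, -0.4, 0.2]
gripper_width: 0.703
gripper_force: 0.0
```

Run:
```python
from h import *
s=env.state();print(s["clock"],s["ee_pos"],s["joint_positions"])
u=np.array([-.2202,.9753]);O=np.array([.4445,.2217]);al=np.radians(20)
G=np.r_[O+.07*u,.0155];F=flat(u,al)
print(rel(G+[0,0,.06],F),rel(G,F))
a,b=cam("scene"),cam("top"); save(a[0],"pics/s4.png");save(b[0],"pics/t4.png")
cv2.imwrite('pics/p4.png',np.hstack([cv2.resize(a[0][150:270,140:260,::-1],(400,400)),cv2.resize(b[0][170:290,90:210,::-1],(400,400))]))
```

```text
5.9833 [0.4345 0.2863 0.135 ] [ 0.5953  0.419  -0.1604  1.1257 -0.3257 -1.1653]
[-0.025, 0.0046, 0.0542, 0.0015, -0.0023, -0.0098] [-0.0456, 0.0047, 0.1106, 0.0015, -0.0023, -0.0098]
```

View pics/p4.png

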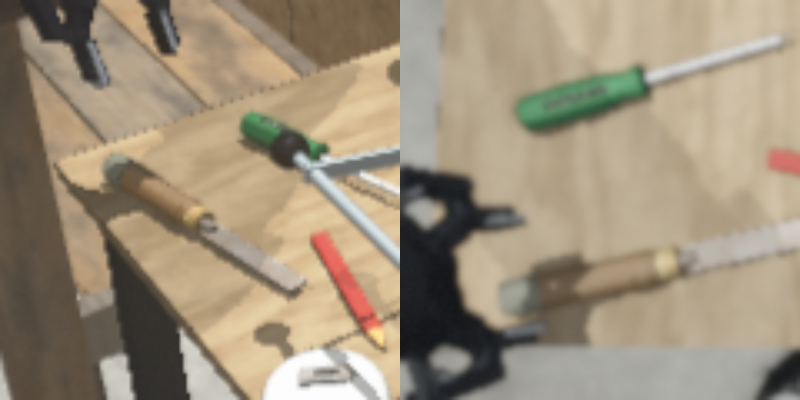

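The bail is open, with its knob at (288,148) in the left crop. The fingers straddle the chisel handle line in the top crop, so I descend and grip.

Call:
apply_moves --motion '[-0.014, 0.003, 0.03, 0, 0, -0.005, -0.028, 0.003, 0.065, 0, 0, -0.005, -0.042, 0.003, 0.1, 0, 0, -0.005, -0.0456, 0.003, 0.1106, 0, 0, -0.005, -0.0456, 0.003, 0.1106, 0, 0, -0.005, -0.0456, 0.003, 0.1106, 0, 0, -0.005]'

```text
clock: 6.58
ee_pos: [0.4332, 0.2894, 0.0176]
tcp_rot: [0.108, 0.766, -0.618, 0.137]
force: [0.1, 0.8, 0.6]
gripper_width: 0.703
gripper_force: 0.0
```

Call:
apply_moves --motion '[0, 0, 0, 0, 0, 0, 0, 0, 0, 0, 0, 0, 0, 0, 0, 0, 0, 0, 0, 0, 0, 0, 0, 0, 0, 0, 0, 0, 0, 0, 0, 0, 0, 0, 0, 0]' --fingers 0.0

```text
clock: 7.08
ee_pos: [0.4333, 0.2906, 0.0186]
tcp_rot: [0.107, 0.767, -0.618, 0.137]
force: [-2.3, 0.0, 13.1]
gripper_width: 0.284
gripper_force: 58.7
```

Run:
```python
from h import *
s=env.state();print(s["clock"],s["ee_pos"],s["gripper_width"]*.0854,s["gripper_force"],s["force"],Rt().as_matrix()[:,1:].T)
C=cam("top");save(C[0],"pics/t5.png")
```

```text
7.0833 [0.4333 0.2906 0.0186] 0.024280159371903233 58.667685370892286 [-2.346   0.0455 13.0885] [[-0.9769 -0.2134 -0.0057]
 [ 0.0784 -0.3339 -0.9393]]
```

```bash
cat > w.py <<'E'
from h import *
def rows(wps,R0=None,p0=None):
    for p,Rg,n in wps: print(n,"x",rel(p,Rg,p0,R0))
E
python3 - <<'E'
from w import *
al=np.radians(20);R0=Rt();p0=env.state()["ee_pos"];U=upright(al);d=(R0.inv()*U).as_rotvec();f=lambda a:R0*R.from_rotvec(d*a)
print(np.degrees(np.linalg.norm(d)))
rows([([.433,.29,.10],R0,2),([.433,.28,.38],f(.45),8)])
P=[.595,-.1135,.37]
print("second from there:",rel([.54,.05,.38],f(.8),np.array([.433,.28,.38]),f(.45)),rel(P,U,np.array([.433,.28,.38]),f(.45)))
E
```

```text
127.81591357523027
2 x [0.0284, -0.0, -0.0763, 0.0, 0.0, 0.0]
8 x [0.1336, 0.0005, -0.336, 0.3685, -0.4886, 0.7958]
second from there: [0.1533, -0.1993, 0.0335, 0.2866, -0.38, 0.6189] [0.274, -0.321, 0.0557, 0.4503, -0.5972, 0.9726]
```

Call:
apply_moves --motion '[0.0142, 0, -0.038, 0, 0, 0, 0.0284, 0, -0.0763, 0, 0, 0, 0.134, 0, -0.336, 0.369, -0.489, 0.796, 0.134, 0, -0.336, 0.369, -0.489, 0.796, 0.134, 0, -0.336, 0.369, -0.489, 0.796, 0.134, 0, -0.336, 0.369, -0.489, 0.796, 0.134, 0, -0.336, 0.369, -0.489, 0.796, 0.134, 0, -0.336, 0.369, -0.489, 0.796, 0.134, 0, -0.336, 0.369, -0.489, 0.796, 0.134, 0, -0.336, 0.369, -0.489, 0.796]'

```text
clock: 7.97
ee_pos: [0.4351, 0.28, 0.3868]
tcp_rot: [0.244, -0.486, 0.835, -0.09]
force: [0.4, -0.1, -3.0]
gripper_width: 0.29
gripper_force: 60.9
```

Run:
```python
from w import *
s=env.state();print(s["clock"],s["ee_pos"],s["joint_positions"],s["gripper_width"],s["force"])
al=np.radians(20);U=upright(al);R0=Rt();d=(R0.inv()*U).as_rotvec();f=lambda a:R0*R.from_rotvec(d*a);print(np.degrees(np.linalg.norm(d)))
rows([([.54,.05,.38],f(.6),6),([.595,-.1135,.37],U,12)])
```

```text
7.9667 [0.4351 0.28   0.3868] [ 0.5009 -0.0933 -0.2085  0.9536 -0.1631 -0.5953] 0.28994876403379205 [ 0.3861 -0.0876 -2.9598]
69.79527440134693
6 x [0.1559, -0.1955, 0.0381, 0.2691, -0.3526, 0.5809]
12 x [0.2763, -0.3174, 0.0599, 0.4485, -0.5877, 0.9682]
```

Call:
apply_moves --motion '[0.156, -0.196, 0.038, 0.269, -0.353, 0.581, 0.156, -0.196, 0.038, 0.269, -0.353, 0.581, 0.156, -0.196, 0.038, 0.269, -0.353, 0.581, 0.156, -0.196, 0.038, 0.269, -0.353, 0.581, 0.156, -0.196, 0.038, 0.269, -0.353, 0.581, 0.276, -0.317, 0.06, 0.448, -0.588, 0.968, 0.276, -0.317, 0.06, 0.448, -0.588, 0.968, 0.276, -0.317, 0.06, 0.448, -0.588, 0.968, 0.276, -0.317, 0.06, 0.448, -0.588, 0.968, 0.276, -0.317, 0.06, 0.448, -0.588, 0.968]'

```text
clock: 8.8
ee_pos: [0.5862, -0.0937, 0.3652]
tcp_rot: [0.568, 0.001, 0.823, -0.009]
force: [1.3, -0.3, -1.3]
gripper_width: 0.289
gripper_force: 60.9
```

Run:
```python
from w import *
s=env.state();print(s["clock"],s["ee_pos"],s["joint_positions"],s["gripper_width"],s["force"])
rows([([.595,-.1135,.37],upright(np.radians(20)),6)])
```

```text
8.8 [ 0.5862 -0.0937  0.3652] [-0.5053 -0.175  -0.9243 -0.344   0.4548 -0.2   ] 0.2893634461460177 [ 1.2807 -0.2891 -1.2791]
6 x [-0.0074, -0.0197, 0.0068, 0.0016, -0.013, 0.0143]
```

Call:
apply_moves --motion '[-0.0074, -0.02, 0.0068, 0, -0.013, 0.014, -0.0074, -0.02, 0.0068, 0, -0.013, 0.014, -0.0074, -0.02, 0.0068, 0, -0.013, 0.014, -0.0074, -0.02, 0.0068, 0, -0.013, 0.014]'

```text
clock: 9.13
ee_pos: [0.5956, -0.1111, 0.3691]
tcp_rot: [0.572, 0.004, 0.821, -0.004]
force: [0.4, 1.2, -2.6]
gripper_width: 0.286
gripper_force: 61.0
```

Run:
```python
from w import *
s=env.state();print(s["clock"],s["ee_pos"],s["gripper_width"],s["force"]);M=Rt().as_matrix();print(M.T)
a,b=cam("scene"),cam("top"); pickle.dump((a,b),open("v6.pkl","wb"))
tp=s["ee_pos"]
ax=tp+.0054*M[:,2]; up=M[:,0]*np.cos(np.radians(20))-M[:,2]*np.sin(np.radians(20));print("up?",up)
print("pred edge px",[proj(c,ax-.188*up) for c in(a,b)],"slot px",[proj(c,[.6,-.1136,.14]) for c in(a,b)])
def crop(c,x,y,w,h):
    q=cv2.resize(c[0][y:y+h,x:x+w,::-1],(400,int(400*h/w)),interpolation=cv2.INTER_CUBIC)
    for i in range(0,w,10):cv2.line(q,(i*400//w,0),(i*400//w,6 if (x+i)%50 else 14),(0,0,255),1)
    for i in range(0,h,10):cv2.line(q,(0,i*400//w),(6 if (y+i)%50 else 14,i*400//w),(0,0,255),1)
    return q
cv2.imwrite("pics/p6.png",np.hstack([crop(a,280,100,100,130),crop(b,260,100,100,130)]))
```

```text
9.1333 [ 0.5956 -0.1111  0.3691] 0.28634894951253986 [ 0.3559  1.1769 -2.6032]
[[-0.3465  0.0018 -0.938 ]
 [ 0.0117  0.9999 -0.0024]
 [ 0.938  -0.0118 -0.3465]]
up? [-0.6464  0.0057 -0.763 ]
pred edge px [array([388.8112,  33.7172]), array([344.1718,  27.8887])] slot px [array([324.3742, 219.6259]), array([318.8418, 173.3911])]
```

View pics/p6.png

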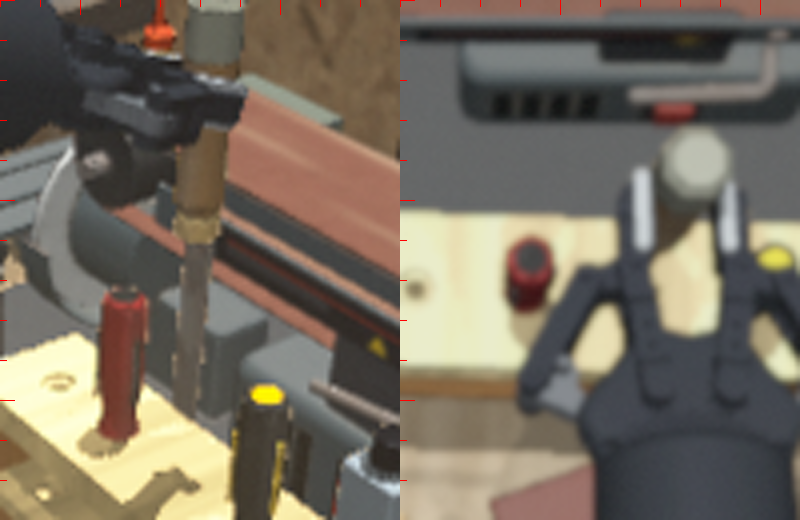

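The left crop shows the chisel blade down, edge at about (187,412) in the crop. The right crop shows the handle end at (697,160), seen from above. I'll compare these with the predictions.

Run:
```python
from w import *
a,b=pickle.load(open("v6.pkl","rb"))
s=env.state();M=Rt().as_matrix();ax=s["ee_pos"]+.0054*M[:,2]
c,sn=np.cos(np.radians(20)),np.sin(np.radians(20));up=-M[:,0]*c-M[:,2]*sn;print("up",up,ax)
E=ax-.188*up;B=ax+.052*up
print("edge pred",E,proj(a,E),"butt pred",B,proj(b,B),proj(a,B))
print("butt meas",onz(b,(334.2,140),B[2]))
# scene edge: ray at x=.6
o,d=ray(a,(326.7,203));print("edge at x=.600",o+d*(.6007-o[0])/d[0]); 
o,d=ray(a,(329,157));print("ferrule low end at x=.6",o+d*(.6007-o[0])/d[0])
```

```text
up [0.004  0.0027 1.    ] [ 0.6008 -0.1105  0.3676]
edge pred [ 0.6001 -0.111   0.1796] [324.829  204.4159] butt pred [ 0.601  -0.1104  0.4196] [334.423  138.3353] [333.7606  96.2354]
butt meas [ 0.5985 -0.11    0.4196]
edge at x=.600 [ 0.6007 -0.1158  0.1858]
ferrule low end at x=.6 [ 0.6007 -0.1113  0.2952]
```

Run:
```python
from w import *
U=upright(np.radians(20))
rows([([.592,-.1137,z],U,1) for z in(.36,.345,.325,.310)])
```

```text
1 x [0.0102, -0.0033, -0.0002, 0.006, -0.004, 0.0051]
1 x [0.0243, -0.0032, 0.005, 0.006, -0.004, 0.0051]
1 x [0.043, -0.0032, 0.0119, 0.006, -0.004, 0.0051]
1 x [0.0571, -0.0031, 0.0171, 0.006, -0.004, 0.0051]
```

Call:
apply_moves --motion '[0.01, -0.003, 0, 0.003, 0, 0.004, 0.017, -0.003, 0.0025, 0.003, 0, 0.004, 0.024, -0.003, 0.005, 0.003, 0, 0.004, 0.024, -0.003, 0.005, 0.003, 0, 0.004, 0.024, -0.003, 0.005, 0.003, 0, 0.004, 0.034, -0.003, 0.0085, 0.003, 0, 0.004, 0.043, -0.003, 0.012, 0.003, 0, 0.004, 0.051, -0.003, 0.015, 0.003, 0, 0.004, 0.057, -0.003, 0.017, 0.003, 0, 0.004, 0.057, -0.003, 0.017, 0.003, 0, 0.004]'

```text
clock: 10.07
ee_pos: [0.5924, -0.1145, 0.3099]
tcp_rot: [0.572, 0.006, 0.82, -0.005]
force: [-0.0, -1.7, -3.2]
gripper_width: 0.289
gripper_force: 60.1
```

Run:
```python
from w import *
s=env.state();print(s["clock"],s["ee_pos"],s["joint_positions"],s["gripper_width"],s["force"],s["ft_torque"])
U=upright(np.radians(20))
rows([([.592,-.1137,z],U,1) for z in(.28,.245,.212)])
a=cam("scene"); cv2.imwrite("pics/p7.png",cv2.resize(a[0][130:250,260:380,::-1],(480,480),interpolation=cv2.INTER_CUBIC))
```

```text
10.0667 [ 0.5924 -0.1145  0.3099] [-0.5507 -0.053  -1.0398 -0.5823  0.4985 -0.2025] 0.2890762285061268 [-0.0451 -1.665  -3.1819] [-0.7229  1.1923 -0.5324]
1 x [0.0282, 0.0008, 0.01, 0.0017, -0.0039, 0.0012]
1 x [0.0611, 0.0008, 0.022, 0.0017, -0.0039, 0.0012]
1 x [0.092, 0.0009, 0.0335, 0.0017, -0.0039, 0.0012]
```

Call:
apply_moves --motion '[0.009, 0, 0.003, 0, 0, 0, 0.019, 0, 0.007, 0, 0, 0, 0.028, 0, 0.01, 0, 0, 0, 0.037, 0, 0.0135, 0, 0, 0, 0.047, 0, 0.017, 0, 0, 0, 0.047, 0, 0.017, 0, 0, 0]'

```text
clock: 10.62
ee_pos: [0.5919, -0.1144, 0.2585]
tcp_rot: [0.571, 0.007, 0.821, -0.004]
force: [-0.1, -2.2, -3.9]
gripper_width: 0.294
gripper_force: 60.3
```

Run:
```python
from w import *
s=env.state();print(s["clock"],s["ee_pos"],s["joint_positions"],s["gripper_width"],s["force"],s["ft_torque"])
U=upright(np.radians(20))
rows([([.592,-.1137,z],U,1) for z in(.23,.212)])
```

```text
10.6167 [ 0.5919 -0.1144  0.2585] [-0.5514  0.0716 -1.1518 -0.8163  0.4992 -0.2023] 0.29441598462859103 [-0.1105 -2.1609 -3.9489] [-0.4227  1.4681 -0.4212]
1 x [0.0267, 0.0007, 0.01, 0.0023, -0.0059, -0.0004]
1 x [0.0436, 0.0007, 0.0163, 0.0023, -0.0059, -0.0004]
```

Joint 3 is close to its limit at this height. The blade is 7 cm into the slot and upright, so I'll release it here and let it slide home.

Call:
apply_moves --motion '[0.003, 0, 0.001, 0, 0, 0, 0.003, 0, 0.001, 0, 0, 0, 0.003, 0, 0.001, 0, 0, 0, 0.003, 0, 0.001, 0, 0, 0, 0.003, 0, 0.001, 0, 0, 0]' --fingers 0.042

```text
clock: 11.03
ee_pos: [0.592, -0.1145, 0.2574]
tcp_rot: [0.572, 0.006, 0.82, -0.005]
force: [-0.3, -1.3, 0.0]
gripper_width: 0.495
gripper_force: 0.0
```

Run:
```python
from w import *
s=env.state();print(s["clock"],s["ee_pos"],s["joint_positions"],s["gripper_width"]*.0854,s["force"])
a,b=cam("scene"),cam("top");pickle.dump((a,b),open("v7.pkl","wb"))
def crop(c,x,y,w,h):
    q=cv2.resize(c[0][y:y+h,x:x+w,::-1],(400,int(400*h/w)),interpolation=cv2.INTER_CUBIC)
    return q
cv2.imwrite("pics/p8.png",np.hstack([crop(a,280,130,100,130),crop(b,260,100,100,130)]))
print("home butt px (z .258)",proj(a,[.597,-.1137,.258]),proj(b,[.597,-.1137,.258]),"shoulder",proj(a,[.597,-.1137,.14]), "if undropped butt", proj(a,[.597,-.1137,.308]),proj(b,[.597,-.1137,.308]))
```

```text
11.0333 [ 0.592  -0.1145  0.2574] [-0.5517  0.0777 -1.1572 -0.831   0.4999 -0.2023] 0.042308288207436075 [-0.2745 -1.2865  0.0382]
home butt px (z .258) [327.0834 174.1128] [324.9205 163.3863] shoulder [323.3612 220.1231] if undropped butt [328.8519 152.252 ] [328.0349 157.483 ]
```

View pics/p8.png

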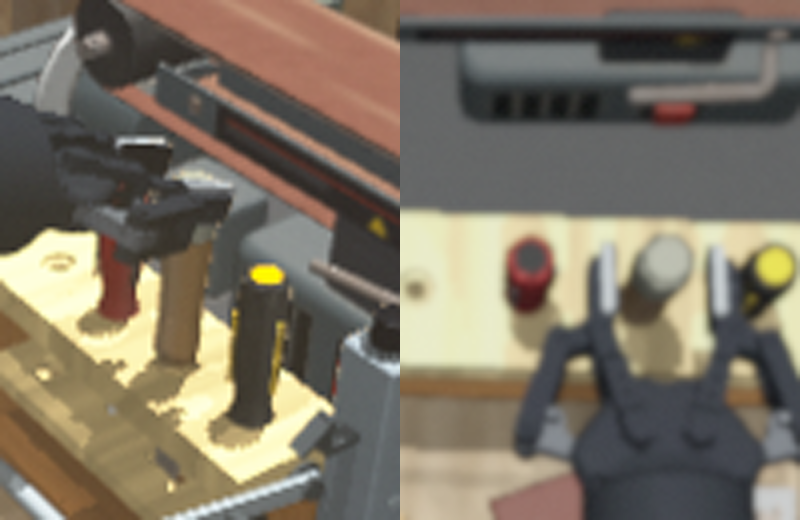

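The chisel stands home: its ferrule meets the shelf at crop (178,360), which is where the shoulder was predicted. Now I retreat and plan the driver.

Run:
```python
from w import *
D=pickle.load(open("v0.pkl","rb"));S,T=D["scene"],D["top"]
for z in(-.1,0,.1,.2):print(z,onz(S,(133,143),z),onz(S,(318,97),z), "top left",onz(T,(8,130),z))
M=Rt();print("up .12",M.inv().apply([0,0,.12]), "up/back",M.inv().apply([-.03,.05,.14]))
u=np.array([-.2847,.9586])
for al in(35,45):
    F=flat(u,np.radians(al)); print(al,F.as_matrix()[:,2])
```

```text
-0.1 [ 0.5045  0.9918 -0.1   ] [ 1.4751  0.9443 -0.1   ] top left [ 0.7568  0.6897 -0.1   ]
0 [0.4532 0.7855 0.    ] [1.3019 0.744  0.    ] top left [0.7287 0.6276 0.    ]
0.1 [0.4018 0.5792 0.1   ] [1.1288 0.5437 0.1   ] top left [0.7006 0.5655 0.1   ]
0.2 [0.3505 0.373  0.2   ] [0.9556 0.3434 0.2   ] top left [0.6726 0.5034 0.2   ]
up .12 [-0.1126  0.     -0.0414] up/back [-0.1208  0.0495 -0.0772]
35 [ 0.1633 -0.5498 -0.8192]
45 [ 0.2013 -0.6778 -0.7071]
```

Call:
apply_moves --motion '[-0.037, 0, -0.014, 0, 0, 0, -0.075, 0, -0.028, 0, 0, 0, -0.113, 0, -0.041, 0, 0, 0]'

```text
clock: 11.38
ee_pos: [0.5915, -0.1141, 0.3693]
tcp_rot: [0.571, 0.007, 0.821, -0.004]
force: [1.7, -1.1, -1.5]
gripper_width: 0.49
gripper_force: 0.0
```

```bash
cat > dr.py <<'E'
from w import *
u=np.array([-.2847,.9586]); al=np.radians(40); F=flat(u,al); z=F.as_matrix()[:,2]
G=np.array([.551,.3135,.0129])-.0067*z
E
python3 - <<'E'
from dr import *
s=env.state();print(s["clock"],s["ee_pos"]);R0=Rt();d=(R0.inv()*F).as_rotvec();print(np.degrees(np.linalg.norm(d)),G,z)
f=lambda a:R0*R.from_rotvec(d*a)
for a in np.linspace(0,1,5):print(f(a).as_matrix()[:,2])
A=G-.12*z;print(A)
m=np.array([.58,.12,.36]);rows([(m,f(.5),9)])
print(rel(A,F,m,f(.5)))
E
```

```text
11.3833 [ 0.5915 -0.1141  0.3693]
140.2020212732383 [0.5498 0.3176 0.018 ] [ 0.183  -0.6162 -0.766 ]
[ 0.9371 -0.0142 -0.3488]
[ 0.7703  0.0371 -0.6366]
[ 0.5324 -0.0829 -0.8424]
[ 0.3097 -0.3306 -0.8915]
[ 0.183  -0.6162 -0.766 ]
[0.5278 0.3916 0.11  ]
9 x [0.0145, 0.2339, -0.0109, -0.2671, 0.6297, -1.0145]
[-0.1485, 0.302, 0.1603, -0.2671, 0.6297, -1.0145]
```

Call:
apply_moves --motion '[0.0145, 0.234, -0.011, -0.267, 0.63, -1.0145, 0.0145, 0.234, -0.011, -0.267, 0.63, -1.0145, 0.0145, 0.234, -0.011, -0.267, 0.63, -1.0145, 0.0145, 0.234, -0.011, -0.267, 0.63, -1.0145, 0.0145, 0.234, -0.011, -0.267, 0.63, -1.0145, 0.0145, 0.234, -0.011, -0.267, 0.63, -1.0145, 0.0145, 0.234, -0.011, -0.267, 0.63, -1.0145, 0.0145, 0.234, -0.011, -0.267, 0.63, -1.0145, 0.0145, 0.234, -0.011, -0.267, 0.63, -1.0145, 0.0145, 0.234, -0.011, -0.267, 0.63, -1.0145]' --fingers 0.06

```text
clock: 12.22
ee_pos: [0.5805, 0.12, 0.3603]
tcp_rot: [0.223, -0.458, 0.843, -0.172]
force: [0.4, -0.3, 0.0]
gripper_width: 0.7
gripper_force: 0.0
```

Run:
```python
from dr import *
s=env.state();print(s["clock"],s["ee_pos"],s["joint_positions"])
rows([(G-.12*z,F,10)])
```

```text
12.2167 [0.5805 0.12   0.3603] [ 0.1407  0.0096 -0.2094  0.8023 -0.1603 -0.8996]
10 x [-0.1506, 0.3019, 0.1594, -0.2698, 0.6255, -1.009]
```

Call:
apply_moves --motion '[-0.15, 0.302, 0.159, -0.27, 0.626, -1.009, -0.15, 0.302, 0.159, -0.27, 0.626, -1.009, -0.15, 0.302, 0.159, -0.27, 0.626, -1.009, -0.15, 0.302, 0.159, -0.27, 0.626, -1.009, -0.15, 0.302, 0.159, -0.27, 0.626, -1.009, -0.15, 0.302, 0.159, -0.27, 0.626, -1.009, -0.15, 0.302, 0.159, -0.27, 0.626, -1.009, -0.15, 0.302, 0.159, -0.27, 0.626, -1.009, -0.15, 0.302, 0.159, -0.27, 0.626, -1.009, -0.15, 0.302, 0.159, -0.27, 0.626, -1.009]'

```text
clock: 13.05
ee_pos: [0.5265, 0.3955, 0.1031]
tcp_rot: [0.208, 0.754, -0.56, 0.273]
force: [-0.9, 0.3, -1.2]
gripper_width: 0.699
gripper_force: 0.0
```

Run:
```python
from dr import *
s=env.state();print(s["clock"],s["ee_pos"],s["joint_positions"],s["force"])
rows([(G-.06*z,F,3),(G,F,3)])
```

```text
13.05 [0.5265 0.3955 0.1031] [ 0.7598  0.8305  0.3973  1.5087 -0.6094 -0.9872] [-0.8711  0.2509 -1.2351]
3 x [0.0075, -0.0004, 0.0574, 0.0052, -0.0029, 0.0073]
3 x [0.0073, -0.0007, 0.1174, 0.0052, -0.0029, 0.0073]
```

Call:
apply_moves --motion '[0.004, 0, 0.03, 0.003, 0, 0.004, 0.004, 0, 0.06, 0.003, 0, 0.004, 0.004, 0, 0.09, 0.003, 0, 0.004, 0.004, 0, 0.108, 0.003, 0, 0.004, 0.004, 0, 0.108, 0.003, 0, 0.004, 0.004, 0, 0.108, 0.003, 0, 0.004]'

```text
clock: 13.55
ee_pos: [0.5497, 0.3223, 0.0299]
tcp_rot: [0.202, 0.751, -0.566, 0.275]
force: [0.5, 0.6, 1.2]
gripper_width: 0.703
gripper_force: 0.0
```

Run:
```python
from dr import *
s=env.state();print(s["clock"],s["ee_pos"],s["force"]);rows([(G,F,3)])
```

```text
13.55 [0.5497 0.3223 0.0299] [0.4947 0.6105 1.2029]
3 x [-0.0042, 0.0013, 0.012, -0.0013, 0.0025, -0.0096]
```

Call:
apply_moves --motion '[-0.004, 0.001, 0.006, 0, 0, -0.008, -0.004, 0.001, 0.011, 0, 0, -0.008, -0.004, 0.001, 0.011, 0, 0, -0.008, -0.004, 0.001, 0.011, 0, 0, -0.008]'

```text
clock: 13.88
ee_pos: [0.55, 0.319, 0.0191]
tcp_rot: [0.202, 0.753, -0.562, 0.274]
force: [0.1, -0.1, 0.4]
gripper_width: 0.704
gripper_force: 0.0
```

Call:
apply_moves --motion '[0, 0, 0, 0, 0, 0, 0, 0, 0, 0, 0, 0, 0, 0, 0, 0, 0, 0, 0, 0, 0, 0, 0, 0, 0, 0, 0, 0, 0, 0, 0, 0, 0, 0, 0, 0]' --fingers 0.0

```text
clock: 14.38
ee_pos: [0.5502, 0.3189, 0.0194]
tcp_rot: [0.202, 0.753, -0.562, 0.274]
force: [-1.5, 3.8, 5.5]
gripper_width: 0.275
gripper_force: 58.7
```

Run:
```python
from dr import *
s=env.state();print(s["clock"],s["ee_pos"],s["gripper_width"]*.0854,s["force"]);R0=Rt();U=upright(al);d=(R0.inv()*U).as_rotvec();print(np.degrees(np.linalg.norm(d)),R0.as_matrix()[:,2])
f=lambda a:R0*R.from_rotvec(d*a)
for a in np.linspace(0,1,5):print(f(a).as_matrix()[:,2])
p=s["ee_pos"];m=np.array([.53,.25,.37]);rows([(p+[0,.02,.06],R0,2),(m,f(.45),9)])
```

```text
14.3833 [0.5502 0.3189 0.0194] 0.0235071784305949 [-1.5121  3.8241  5.5046]
130.43355009865556 [ 0.1857 -0.6131 -0.7679]
[ 0.1857 -0.6131 -0.7679]
[ 0.2295 -0.3882 -0.8925]
[ 0.3741 -0.1719 -0.9113]
[ 0.5739 -0.0325 -0.8183]
[ 0.7659 -0.0138 -0.6428]
2 x [0.0237, -0.0059, -0.0583, 0.0, 0.0, 0.0]
9 x [0.271, 0.0377, -0.2307, 0.0794, -0.4692, 0.9072]
```

Call:
apply_moves --motion '[0.012, -0.003, -0.029, 0, 0, 0, 0.024, -0.006, -0.058, 0, 0, 0, 0.271, 0.038, -0.231, 0.079, -0.469, 0.907, 0.271, 0.038, -0.231, 0.079, -0.469, 0.907, 0.271, 0.038, -0.231, 0.079, -0.469, 0.907, 0.271, 0.038, -0.231, 0.079, -0.469, 0.907, 0.271, 0.038, -0.231, 0.079, -0.469, 0.907, 0.271, 0.038, -0.231, 0.079, -0.469, 0.907, 0.271, 0.038, -0.231, 0.079, -0.469, 0.907, 0.271, 0.038, -0.231, 0.079, -0.469, 0.907]'

```text
clock: 15.22
ee_pos: [0.5302, 0.2488, 0.3762]
tcp_rot: [0.095, -0.487, 0.849, -0.182]
force: [0.7, -0.2, -0.7]
gripper_width: 0.267
gripper_force: 58.9
```

Run:
```python
from dr import *
s=env.state();print(s["clock"],s["ee_pos"],s["joint_positions"],s["gripper_width"]*.0854,s["force"])
U=upright(al);zz=U.as_matrix()[:,2];P=np.array([.6027,.0017,.38])-.0085*zz;print("target",P)
R0=Rt();d=(R0.inv()*U).as_rotvec();f=lambda a:R0*R.from_rotvec(d*a);print(np.degrees(np.linalg.norm(d)))
rows([([.56,.12,.385],f(.55),5),(P,U,6)])
```

```text
15.2167 [0.5302 0.2488 0.3762] [ 0.4613  0.2197  0.1811  1.3101 -0.351  -0.6195] 0.022799351881372165 [ 0.7166 -0.2258 -0.7212]
target [0.5962 0.0018 0.3855]
72.5068266703659
5 x [0.0959, -0.0864, 0.0299, 0.0532, -0.317, 0.6174]
6 x [0.1794, -0.1696, 0.0672, 0.0967, -0.5763, 1.1225]
```

Call:
apply_moves --motion '[0.096, -0.086, 0.03, 0.053, -0.317, 0.617, 0.096, -0.086, 0.03, 0.053, -0.317, 0.617, 0.096, -0.086, 0.03, 0.053, -0.317, 0.617, 0.096, -0.086, 0.03, 0.053, -0.317, 0.617, 0.096, -0.086, 0.03, 0.053, -0.317, 0.617, 0.179, -0.17, 0.067, 0.097, -0.576, 1.1225, 0.179, -0.17, 0.067, 0.097, -0.576, 1.1225, 0.179, -0.17, 0.067, 0.097, -0.576, 1.1225, 0.179, -0.17, 0.067, 0.097, -0.576, 1.1225, 0.179, -0.17, 0.067, 0.097, -0.576, 1.1225]'

```text
clock: 16.05
ee_pos: [0.5974, 0.0005, 0.3801]
tcp_rot: [0.416, 0.003, 0.909, -0.008]
force: [1.6, 0.1, -0.0]
gripper_width: 0.271
gripper_force: 59.3
```

Run:
```python
from dr import *
s=env.state();print(s["clock"],s["ee_pos"],s["joint_positions"],s["gripper_width"]*.0854,s["force"])
U=upright(al);zz=U.as_matrix()[:,2];rows([(np.array([.6027,.0017,.36])-.0085*zz,U,6)])
```

```text
16.05 [0.5974 0.0005 0.3801] [-0.1967 -0.1504 -0.5111  0.3592  0.1315 -0.1309] 0.02315555682326236 [ 1.5797  0.1173 -0.0055]
6 x [0.0119, 0.0015, 0.0086, -0.0033, -0.0143, 0.0135]
```

Call:
apply_moves --motion '[0.012, 0.0015, 0.0086, -0.003, -0.014, 0.013, 0.012, 0.0015, 0.0086, -0.003, -0.014, 0.013, 0.012, 0.0015, 0.0086, -0.003, -0.014, 0.013, 0.012, 0.0015, 0.0086, -0.003, -0.014, 0.013]'

```text
clock: 16.38
ee_pos: [0.5964, 0.0048, 0.3665]
tcp_rot: [0.421, 0.003, 0.907, -0.005]
force: [-0.0, 0.0, -0.5]
gripper_width: 0.272
gripper_force: 59.3
```

Run:
```python
from dr import *
s=env.state();M=Rt().as_matrix();ax=s["ee_pos"]+.0085*M[:,2];up=-M[:,0]*np.cos(al)-M[:,2]*np.sin(al)
print(s["clock"],s["ee_pos"],ax,up)
a,b=cam("scene"),cam("top");pickle.dump((a,b),open("v9.pkl","wb"))
for n,X in dict(tip=ax-.181*up,shoulder=ax-.07*up,butt=ax+.02*up,hole=[.6027,.0017,.14]).items():print(n,X,proj(a,X),proj(b,X))
x,y=proj(a,ax-.12*up).astype(int);print(x,y)
def crop(c,x,y,w,h,W):
    q=cv2.resize(c[0][y:y+h,x:x+w,::-1],(W,int(W*h/w)),interpolation=cv2.INTER_CUBIC);k=W/w
    for i in range(0,w,10):cv2.line(q,(int(i*k),0),(int(i*k),6 if (x+i)%50 else 14),(0,0,255),1)
    for i in range(0,h,10):cv2.line(q,(0,int(i*k)),(6 if (y+i)%50 else 14,int(i*k)),(0,0,255),1)
    return q
cv2.imwrite("pics/p9.png",np.hstack([crop(a,260,90,80,120,400),crop(b,220,100,80,120,400)]))
g=a[0].astype(int);m=(g[:,:,1]>g[:,:,0]+30)&(g[:,:,1]>g[:,:,2]+20);m[:80]=0;ys,xs=np.nonzero(m[:,240:340]);print("green scene",xs.mean()+240,ys.mean(),ys.min(),ys.max(),len(xs))
```

```text
16.3833 [0.5964 0.0048 0.3665] [0.6029 0.0047 0.361 ] [0.0026 0.0057 1.    ]
tip [0.6025 0.0037 0.18  ] [293.7543 180.8841] [262.2214 168.2967]
shoulder [0.6028 0.0043 0.291 ] [294.8121 137.5608] [259.7031 156.0095]
butt [0.603  0.0048 0.381 ] [295.7876  97.6084] [257.0667 143.146 ]
hole [0.6027, 0.0017, 0.14] [293.9526 195.4018] [263.8181 171.8586]
294 157
green scene 296.07142857142856 124.84615384615384 99 140 182
```

View pics/p9.png

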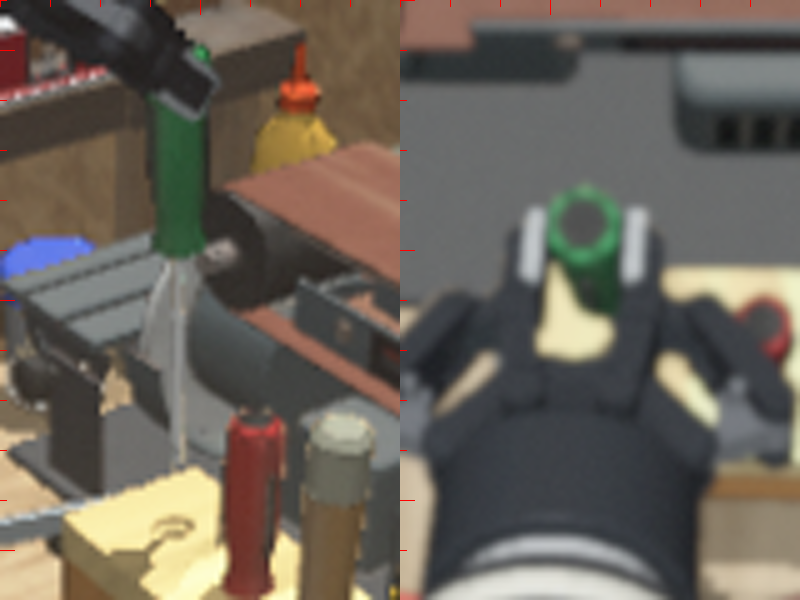

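The tip shows at (296,183) in the scene view and the hole at (294,195), so the driver leans about 1.5° with its tip towards +x. I'll correct that and re-measure by image difference.

Call:
apply_moves --motion '[0, -0.003, 0, 0, 0.025, 0, 0, -0.003, 0, 0, 0.025, 0, 0, -0.003, 0, 0, 0.025, 0, 0, -0.003, 0, 0, 0.025, 0]'

```text
clock: 16.82
ee_pos: [0.5963, 0.0019, 0.3659]
tcp_rot: [0.41, 0.003, 0.912, -0.004]
force: [-0.4, 0.1, -2.4]
gripper_width: 0.271
gripper_force: 59.3
```

```bash
cat > meas.py <<'E'
from dr import *
a=cam("scene");D=pickle.load(open("v0.pkl","rb"))["scene"];A9=pickle.load(open("v9.pkl","rb"))[0]
def cen(C):
    df=np.abs(C[0].astype(int)-D[0].astype(int)).sum(2)
    out=[]
    for r in range(100,192,5):
        w=df[r:r+5,282:312].sum(0).astype(float);w=np.where(w>.35*w.max(),w,0);out.append((r+2,round((w*np.arange(282,312)).sum()/w.sum(),1),int((w>0).sum()),int(w.max())))
    return out
if __name__=="__main__":
    for x,y in zip(cen(A9),cen(a)):print(x,y)
    s=env.state();M=Rt().as_matrix();ax=s["ee_pos"]+.0085*M[:,2];print(s["clock"],s["ee_pos"],ax,M[:,2],s["force"])
    for zz in(.32,.286,.23,.18):print(zz,proj(a,[.6027,.0017,zz]))
E
python3 meas.py
```

```text
(102, np.float64(290.0), 17, 1262) (102, np.float64(290.6), 19, 1259)
(107, np.float64(293.4), 20, 357) (107, np.float64(294.0), 21, 345)
(112, np.float64(296.0), 10, 457) (112, np.float64(296.3), 12, 471)
(117, np.float64(295.7), 13, 402) (117, np.float64(296.4), 13, 422)
(122, np.float64(295.6), 13, 471) (122, np.float64(296.4), 13, 394)
(127, np.float64(295.8), 12, 335) (127, np.float64(295.3), 12, 364)
(132, np.float64(295.2), 9, 416) (132, np.float64(295.1), 9, 417)
(137, np.float64(293.1), 10, 1576) (137, np.float64(293.2), 10, 1582)
(142, np.float64(289.5), 14, 826) (142, np.float64(290.4), 16, 978)
(147, np.float64(292.6), 12, 813) (147, np.float64(292.5), 14, 758)
(152, np.float64(300.2), 12, 1180) (152, np.float64(300.2), 12, 1177)
(157, np.float64(308.4), 7, 1286) (157, np.float64(308.4), 7, 1290)
(162, np.float64(288.6), 6, 623) (162, np.float64(289.2), 7, 640)
(167, np.float64(284.7), 5, 689) (167, np.float64(285.5), 6, 689)
(172, np.float64(289.6), 7, 477) (172, np.float64(291.9), 4, 732)
(177, np.float64(295.1), 3, 785) (177, np.float64(294.2), 3, 844)
(182, np.float64(295.5), 4, 430) (182, np.float64(294.0), 3, 521)
(187, np.float64(293.0), 22, 193) (187, np.float64(293.0), 22, 194)
(192, np.float64(293.1), 23, 227) (192, np.float64(293.1), 23, 228)
16.8667 [0.5962 0.0019 0.3657] [0.6025 0.0018 0.3601] [ 0.7483 -0.0104 -0.6633] [-0.3111 -0.4104 -1.0254]
0.32 [295.8453 125.6631]
0.286 [295.454  140.0832]
0.23 [294.8457 162.4964]
0.18 [294.3375 181.2209]
```

Call:
apply_moves --motion '[0.0112, 0, 0.01, 0, -0.005, 0, 0.018, 0, 0.016, 0, -0.005, 0, 0.024, 0, 0.021, 0, -0.005, 0, 0.029, 0, 0.0255, 0, -0.005, 0, 0.0337, 0, 0.03, 0, -0.005, 0, 0.0337, 0, 0.03, 0, -0.005, 0, 0.0337, 0, 0.03, 0, -0.005, 0]'

```text
clock: 17.45
ee_pos: [0.5983, 0.0013, 0.3246]
tcp_rot: [0.416, 0.003, 0.909, -0.005]
force: [-0.4, -0.1, 13.7]
gripper_width: 0.271
gripper_force: 60.6
```

Run:
```python
from meas import *
T=pickle.load(open("v0.pkl","rb"))["top"]
g=lambda c:cv2.cvtColor(c[0],cv2.COLOR_RGB2GRAY).astype(int)
print("top");print(g(T)[166:179,256:272]);print("scene0 cols 286-304 rows 188-203");print(g(D)[188:203,285:305])
print("now");print(g(a)[176:203,285:305])
s=env.state();print(s["ee_pos"],Rt().as_matrix()[:,2],s["force"],s["ft_torque"])
```

```text
top
[[227 227 226 225 223 220 217 217 218 220 222 223 224 224 223 221]
 [227 227 226 223 217 211 209 210 211 213 217 222 225 226 226 223]
 [227 227 224 217 205 200 206 209 211 211 210 216 223 226 226 224]
 [227 226 221 208 196 196 199 200 201 204 206 210 219 225 226 224]
 [227 225 218 204 196 187 176 167 169 182 199 208 216 223 226 224]
 [227 225 217 206 196 173 146 132 135 157 187 205 213 221 225 225]
 [227 225 220 212 199 170 140 127 128 149 182 204 214 221 226 225]
 [227 226 223 216 205 182 154 138 139 157 186 207 218 224 226 225]
 [227 226 223 216 209 198 181 165 165 180 198 212 221 225 226 226]
 [227 227 225 219 213 211 205 198 198 203 210 218 224 226 226 225]
 [227 227 226 223 220 220 218 216 215 218 220 223 225 226 226 226]
 [227 227 227 225 225 224 224 223 222 224 225 226 227 226 226 226]
 [227 227 227 226 226 225 225 226 226 227 227 227 227 226 226 226]]
scene0 cols 286-304 rows 188-203
[[212 223 240 243 243 243 244 243 244 244 244 244 244 244 244 244 245 245
  224 120]
 [243 243 243 243 244 244 244 244 244 244 244 245 245 245 245 245 245 245
  229 125]
 [243 244 244 244 244
[... 2785 characters left out ...]
12]
 [236 235 235 234 234 216 225 210 161 142 135 140 186 218 234 236 236 234
  178 107]
 [234 234 222 231 223 233 224 177 130 168 177 179 221 235 235 234 229 224
  155 103]
 [222 219 157 209 160 208 159 130 173 222 227 234 235 234 231 225 216 212
  147 136]
 [158 129 129 129 130 129 129 129 208 232 234 232 231 227 223 220 217 218
  187 194]
 [129 129 129 129 130 129 128 126 124 219 229 227 227 225 220 219 221 223
  225 228]
 [130 128 128 129 128 126 124 123 162 220 228 228 228 227 224 225 228 229
  231 232]
 [128 128 126 124 123 121 121 121 217 228 227 226 222 226 227 235 237 238
  240 241]]
[0.5982 0.0013 0.3246] [ 0.7565 -0.011  -0.6539] [-0.6331  0.3985 13.2007] [ 0.0888 -1.4481  0.0576]
```

Call:
apply_moves --motion '[0.0002, 0, -0.0025, 0, 0, 0, 0.0002, 0, -0.0025, 0, 0, 0, 0.0002, 0, -0.0025, 0, 0, 0]'

```text
clock: 17.75
ee_pos: [0.5955, 0.0014, 0.3248]
tcp_rot: [0.415, 0.003, 0.91, -0.004]
force: [1.0, 0.2, 8.7]
gripper_width: 0.272
gripper_force: 59.8
```

Call:
apply_moves --motion '[0, 0.002, 0, 0, 0, 0, 0, 0.002, 0, 0, 0, 0, 0, 0.002, 0, 0, 0, 0]'

```text
clock: 18.0
ee_pos: [0.5956, 0.0033, 0.3248]
tcp_rot: [0.415, 0.003, 0.91, -0.005]
force: [-0.5, -0.8, 9.2]
gripper_width: 0.271
gripper_force: 60.6
```

Call:
apply_moves --motion '[0, -0.004, 0, 0, 0, 0, 0, -0.004, 0, 0, 0, 0, 0, -0.004, 0, 0, 0, 0]'

```text
clock: 18.25
ee_pos: [0.5956, -0.0005, 0.3249]
tcp_rot: [0.415, 0.003, 0.91, -0.004]
force: [0.3, 1.2, 8.7]
gripper_width: 0.272
gripper_force: 59.3
```

Call:
apply_moves --motion '[-0.008, 0.0025, -0.007, 0, 0, 0, -0.008, 0.0025, -0.007, 0, 0, 0, -0.008, 0.0025, -0.007, 0, 0, 0, -0.008, 0.0025, -0.007, 0, 0, 0]'

```text
clock: 18.58
ee_pos: [0.594, 0.0021, 0.3321]
tcp_rot: [0.412, 0.003, 0.911, -0.004]
force: [0.1, 0.6, -1.7]
gripper_width: 0.273
gripper_force: 59.7
```

Run:
```python
from meas import *
b=cam("top");T=pickle.load(open("v0.pkl","rb"))["top"]
np.set_printoptions(linewidth=200)
g=lambda c:cv2.cvtColor(c[0],cv2.COLOR_RGB2GRAY).astype(int)
s=env.state();M=Rt().as_matrix();ax=s["ee_pos"]+.0085*M[:,2];print(s["ee_pos"],ax,M[:,2],s["force"])
print("scene");print(g(a)[180:200,286:303])
print("top");print(g(b)[150:180,252:272])
for zz in(.14,.148,.2,.26):print(zz,proj(a,[.6027,.0017,zz]),proj(b,[.6027,.0017,zz]))
```

```text
[0.594  0.0021 0.3319] [0.6003 0.002  0.3263] [ 0.7508 -0.0106 -0.6605] [-0.2198  0.3814 -0.7833]
scene
[[111 110 109 109 109 109 110 139 146 119 109 110 109  96  90 102 112]
 [110 109 109 110 111 110 110 139 147 118 109 110 110 110 108 104  94]
 [110 109 110 110 110 109 111 140 149 119 108 109 108 110 108 109 109]
 [112 112 110 110 110 111 110 140 148 119 108 151 168 166 126 110 109]
 [111 110 110 111 109 111 123 142 147 166 170 218 230 229 191 127 110]
 [111 109 112 112 111 149 157 151 147 223 236 233 232 232 232 195 161]
 [110 110 112 155 169 216 192 157 147 223 241 235 232 233 234 234 227]
 [157 168 171 220 231 232 199 157 145 224 234 234 234 234 234 235 235]
 [220 230 232 232 232 232 200 158 143 225 234 234 235 235 235 236 236]
 [232 232 233 233 234 234 195 155 148 225 235 236 236 236 236 236 236]
 [233 234 234 234 234 235 182 152 159 228 237 237 236 237 236 235 234]
 [235 235 235 235 235 236 185 151 162 230 236 237 236 235 234 233 233]
 [235 236 236 236 236 237 185 152 156 221 230 232 233 233 234 234 235]
 [236 237 237 237 236 229 171 145 136 177 196 208 224 233 235 236 236]
 [
[... 2399 characters left out ...]
  63  63  62  62  59]
 [206 216 221 224 228 229 224 214 201 183 159 131  97  72  65  63  63  63  63  58]
 [171 184 195 205 212 216 212 201 183 165 146 123  93  70  66  62  64  63  62  54]
 [114 129 146 158 171 176 172 161 140 124 112  98  79  65  62  60  62  64  61  50]
 [ 71  80  91 100 109 114 112 103  90  81  77  71  67  62  62  62  63  62  58  48]
 [ 61  62  68  68  71  73  71  70  69  65  64  62  61  61  63  63  61  62  56  47]
 [ 57  60  63  63  65  64  64  63  64  63  62  62  61  61  62  63  62  57  52  48]]
0.14 [293.9526 195.4018] [263.8181 171.8586]
0.148 [294.0281 192.6197] [263.7006 171.151 ]
0.2 [294.537  173.8691] [262.8844 166.2346]
0.26 [295.1661 150.6884] [261.8125 159.7784]
```

The contact and pixel analysis shows the driver leaning about 2° sideways in the grip, with its tip towards -y. I'll raise it, roll it upright and re-measure.

Run:
```python
from dr import *
R9=R.from_quat([.003,.907,-.005,.421]);Rg=R.from_rotvec([.037,0,0])*R9
P=np.array([.6027,.0017,.355])-.0085*Rg.as_matrix()[:,2]
rows([(P,Rg,6)]);print(P)
```

```text
6 x [-0.0229, -0.0006, -0.0172, -0.0232, -0.0195, 0.0264]
[0.5962 0.0016 0.3605]
```

Call:
apply_moves --motion '[-0.023, 0, -0.017, 0, 0, 0, -0.023, -0.0006, -0.017, -0.023, -0.0195, 0.0264, -0.023, -0.0006, -0.017, -0.023, -0.0195, 0.0264, -0.023, -0.0006, -0.017, -0.023, -0.0195, 0.0264, -0.023, -0.0006, -0.017, -0.023, -0.0195, 0.0264]'

```text
clock: 19.1
ee_pos: [0.5962, 0.0015, 0.3599]
tcp_rot: [0.42, 0.011, 0.907, 0.011]
force: [0.2, -0.7, 0.5]
gripper_width: 0.272
gripper_force: 59.7
```

Run:
```python
from meas import *
np.set_printoptions(linewidth=200)
b=cam("top")
g=lambda c:cv2.cvtColor(c[0],cv2.COLOR_RGB2GRAY).astype(int)
s=env.state();M=Rt().as_matrix();ax=s["ee_pos"]+.0085*M[:,2];print(s["clock"],s["ee_pos"],ax,M.T,s["force"])
print("scene");print(g(a)[166:198,286:303])
tz=.136+s["ee_pos"][2]-.3247;print("tipz",tz,proj(a,[.6027,.0017,tz]))
q=b[0].astype(int);m=(q[:,:,1]>q[:,:,0]+25)&(q[:,:,1]>q[:,:,2]+15);m[:, :235]=0;m[:,285:]=0;m[:120]=0;m[190:]=0
ys,xs=np.nonzero(m);print("green top",xs.min(),xs.max(),ys.min(),ys.max(),len(xs));print("butt pred",proj(b,ax+[0,0,.018]),proj(b,ax+[0,0,-.072]))
for r in range(ys.min(),ys.max()+1,2):
    k=xs[ys==r];print(r,k.min() if len(k) else 0,k.max() if len(k) else 0,len(k))
```

```text
19.2 [0.5964 0.0016 0.3603] [0.6028 0.0017 0.3548] [[-0.6459  0.0291 -0.7629]
 [ 0.0098  0.9995  0.0298]
 [ 0.7634  0.0118 -0.6459]] [ 0.148   0.2303 -1.2897]
scene
[[ 73  61  62  65  64  66 100 116 140 142 130 125 118  97  69  57  56]
 [ 94  59  61  61  64  64  91 111 138 142 130 124 122 116  97  70  56]
 [ 96  59  59  60  63  62  88 115 141 142 130 126 125 124 120 100  78]
 [108  64  58  60  60  62  75 126 145 147 133 127 128 128 127 124 111]
 [118  73  58  57  58  60  65 125 145 157 136 127 128 128 129 128 126]
 [108  93  71  57  58  59  63 127 146 148 132 128 129 130 129 127 128]
 [108 108  94  71  59  59  57 128 147 149 133 127 129 129 128 127 128]
 [109 110 109  94  71  59  56 130 147 149 131 128 131 129 128 129 130]
 [111 110 109 110  95  76  62 133 149 149 123 125 131 129 129 130 129]
 [111 110 108 109 110 101  85 134 149 147 120 120 127 127 123 127 129]
 [109 110 109 108 110 109 109 134 147 144 120 117 125 126 119 127 132]
 [110 110 110 110 109 110 109 128 146 142 101 104 121 128 131 135 137]
 [111 110 108 109 109 109 109 129 144 146 106  83 102 116 125 132 135]
 [110 109 10
[... 919 characters left out ...]
6 236 236 236 236 235 232 228 228 231 232 232 233 234 234 235]
 [237 237 237 237 236 229 218 202 180 183 196 209 224 233 236 236 236]
 [237 238 237 237 229 192 175 173 171 172 173 147 178 230 237 237 237]
 [237 236 236 235 211 199 218 211 208 208 214 165 159 229 237 237 237]
 [235 235 233 234 190 202 202 169 162 151 162 191 218 233 236 236 234]
 [234 233 234 223 156 144 194 189 175 171 177 220 234 235 232 229 223]]
tipz 0.17157542259979802 [294.2549 184.2645]
green top 252 266 139 159 158
butt pred [259.2713 144.5515] [261.3381 156.9909]
139 257 261 5
141 253 264 12
143 252 265 6
145 252 266 5
147 252 266 7
149 252 266 9
151 253 265 13
153 254 264 11
155 256 264 9
157 262 264 3
159 263 263 1
```

Run:
```python
from meas import *
np.set_printoptions(linewidth=200)
g=lambda c:cv2.cvtColor(c[0],cv2.COLOR_RGB2GRAY).astype(int)
print(g(A9)[170:190,288:302]);print("bg v0");print(g(D)[170:190,288:302])
print("now-bgA9 diff");print((g(a)-g(A9))[170:190,288:302])
```

```text
[[ 59  59  58  61  66 113 131 145 146 132 128 129 130 127]
 [ 71  58  58  58  63 100 128 146 145 132 129 129 130 128]
 [ 95  72  60  56  57  82 125 146 144 132 129 130 129 128]
 [109  94  72  59  57  64 123 147 147 133 130 130 130 129]
 [111 110  95  75  63  63 124 148 147 132 129 129 130 129]
 [109 108 110 102  86  70 122 146 143 127 127 127 123 127]
 [109 109 109 109 109  96 127 145 148 127 126 127 117 126]
 [110 110 109 109 110 110 129 145 160 124 120 127 130 135]
 [109 110 110 110 109 107 124 144 160 108 102 116 125 130]
 [109 109 110 110 109 109 112 135 158 115  90  92 107 119]
 [108 108 110 109 110 109 116 123 157 124 109  96  88 100]
 [110 108 110 108 110 110 121 139 158 124 109 110 110 104]
 [109 109 109 109 109 110 129 134 143 119 109 109 110 109]
 [110 108 110 110 111 109 131 116 108 149 167 166 126 110]
 [110 110 111 110 111 110 149 167 170 218 230 229 189 128]
 [111 111 111 149 167 172 216 230 231 231 231 231 232 194]
 [112 153 169 214 230 231 231 232 231 232 232 233 233 233]
 [171 220 230 231 231 232 232 233 233 233 233 233 234 234]
 [231 231 232 232 233 233 233 233 234 
[... 1762 characters left out ...]
1  -1  -1  -1  19  20  -1 -55 -24   0  -1   0   1]
 [  0   1   0  -1  -1  19  33  13 -38 -15  -1   0   0   0]
 [  1   1   0   0   0  15  28  42 -31 -15   1   1   0   1]
 [ -2   0   0   2   1   5  14  25 -32 -16   0   0   0  -1]
 [  1   1   1   0   1   9   2 -20 -36 -11  -1   1  -2   1]
 [  1   2  -1   0  -1  12  17   6   1   9  18  16   4  -1]
 [  0   0  -2   0   0   4  33  10  -1   6   9   9   7   0]
 [  0   1   0   0   1  -2   1   0   0   0   1   1   0   0]
 [ -1  -1   1   1   0   1   0  -1   1   0   0   0   0   0]
 [  0   0   1   0   1   0   0   0   0   0   0   0   0   0]
 [  1   1   0   0   0   0   0   1   0   0   1   0   0   0]
 [  0   0   0   0   0   0   0   0   0  -1   0   0   0   0]]
```

Call:
apply_moves --motion '[0.011, 0, 0.01, 0, 0, 0, 0.018, -0.0007, 0.016, 0, 0, 0, 0.025, -0.001, 0.0215, 0, 0, 0, 0.031, -0.0012, 0.027, 0, 0, 0, 0.031, -0.0012, 0.027, 0, 0, 0, 0.031, -0.0012, 0.027, 0, 0, 0]'

```text
clock: 19.75
ee_pos: [0.5971, 0.0018, 0.3196]
tcp_rot: [0.421, 0.011, 0.907, 0.012]
force: [-0.6, -0.3, -0.7]
gripper_width: 0.269
gripper_force: 59.7
```

The tip has passed the earlier contact height with no force, so it is in the hole. I continue down.

Call:
apply_moves --motion '[0.011, -0.0005, 0.01, 0, 0, 0, 0.023, -0.001, 0.0195, 0, 0, 0, 0.0345, -0.0013, 0.029, 0, 0, 0, 0.046, -0.0018, 0.039, 0, 0, 0, 0.057, -0.0022, 0.0485, 0, 0, 0, 0.0615, -0.0024, 0.052, 0, 0, 0, 0.0615, -0.0024, 0.052, 0, 0, 0]'

```text
clock: 20.33
ee_pos: [0.5969, 0.0018, 0.2384]
tcp_rot: [0.42, 0.011, 0.907, 0.012]
force: [-0.3, -0.4, -1.1]
gripper_width: 0.273
gripper_force: 59.7
```

Call:
apply_moves --motion '[0.008, -0.0003, 0.0065, 0, 0, 0, 0.013, -0.0005, 0.011, 0, 0, 0, 0.016, -0.0006, 0.0135, 0, 0, 0, 0.018, -0.0007, 0.0152, 0, 0, 0, 0.018, -0.0007, 0.0152, 0, 0, 0]'

```text
clock: 20.75
ee_pos: [0.5995, 0.0013, 0.219]
tcp_rot: [0.424, 0.01, 0.905, 0.011]
force: [-1.1, -0.7, 10.5]
gripper_width: 0.273
gripper_force: 61.0
```

Run:
```python
from dr import *
s=env.state();print(s["clock"],s["ee_pos"],s["joint_positions"],s["force"])
```

```text
20.75 [0.5995 0.0013 0.219 ] [-0.2154  0.0045 -0.8868 -0.1836  0.1763 -0.111 ] [-1.0651 -0.693  10.5051]
```

Call:
apply_moves --motion '[-0.003, 0, -0.0025, 0, 0, 0, -0.003, 0, -0.0025, 0, 0, 0, -0.003, 0, -0.0025, 0, 0, 0, -0.003, 0, -0.0025, 0, 0, 0]' --fingers 0.045

```text
clock: 21.08
ee_pos: [0.5972, 0.0016, 0.2198]
tcp_rot: [0.421, 0.011, 0.907, 0.012]
force: [-0.5, -0.0, -0.2]
gripper_width: 0.53
gripper_force: 0.0
```

Call:
apply_moves --motion '[-0.025, 0.001, -0.021, 0, 0, 0, -0.053, 0.002, -0.045, 0, 0, 0, -0.08, 0.003, -0.068, 0, 0, 0, -0.107, 0.004, -0.09, 0, 0, 0]'

```text
clock: 21.42
ee_pos: [0.5968, 0.0015, 0.3614]
tcp_rot: [0.421, 0.011, 0.907, 0.012]
force: [1.5, 1.6, -0.6]
gripper_width: 0.525
gripper_force: 0.0
```

Run:
```python
from dr import *
a,b=cam("scene"),cam("top");pickle.dump((a,b),open("v10.pkl","wb"))
s=env.state();print(s["clock"],s["ee_pos"],s["force"])
for n,C in(("scene",a),("top",b)):
    for o in("driver","chisel","knob"):print(n,o,[(round(x["conf"],2),round(x["centre"][1]*560,1),round(x["centre"][0]*420,1)) for x in env.find_in(n,o)[:3]])
    q=C[0].astype(int);m=(q[:,:,1]>q[:,:,0]+25)&(q[:,:,1]>q[:,:,2]+15);ys,xs=np.nonzero(m[100:220,230:330]);print("green",xs.mean()+230,ys.mean()+100,xs.min()+230,xs.max()+230,ys.min()+100,ys.max()+100,len(xs)) if len(xs) else 0
    print("home mid",proj(C,[.6027,.0017,.185]),"butt",proj(C,[.6027,.0017,.23]),"shoulder",proj(C,[.6027,.0017,.14]),"knob",proj(C,[.466,.083,.15]))
    k=proj(C,[.466,.083,.15]).astype(int);w=q[k[1]-14:k[1]+15,k[0]-14:k[0]+15].sum(2)<150;ys,xs=np.nonzero(w);print("dark knob",xs.mean()+k[0]-14,ys.mean()+k[1]-14,len(xs),np.ptp(xs),np.ptp(ys))
```

```text
21.5167 [0.5992 0.001  0.3669] [-0.1406 -0.1484 -0.8249]
scene driver [(0.96, 293.8, 175.7), (0.5, 278.5, 317.8), (0.18, 274.9, 246.1)]
scene chisel [(0.83, 325.3, 195.5), (0.18, 236.4, 275.2)]
scene knob [(0.64, 273.4, 237.5)]
green 296.51243781094524 177.6318407960199 291 301 163 197 201
home mid [294.3869 179.3997] butt [294.8457 162.4964] shoulder [293.9526 195.4018] knob [227.112  194.8372]<stdin>:8: RuntimeWarning: Mean of empty slice.
  ret = ret.dtype.type(ret / rcount)
Traceback (most recent call last):
ValueError: zero-size array to reduction operation maximum which has no identity
```

The driver's green handle spans rows 163-197 in the scene view, matching its home position. I'll refine the open knob from the earlier saved pictures with the bail open.

Run:
```python
from dr import *
D=pickle.load(open("v0.pkl","rb"));pt={}
for n,fn in(("top","pics/t4.png"),("scene","pics/s4.png")):
    g=cv2.imread(fn,0).astype(int);C=D[n];k=np.round(proj(C,[.466,.083,.15])).astype(int);w=g[k[1]-12:k[1]+13,k[0]-12:k[0]+13]<60
    nl,lab,st,ce=cv2.connectedComponentsWithStats(w.astype(np.uint8));i=1+np.argmax(st[1:,4]);pt[n]=ce[i]+k-12;print(n,k,pt[n],st[i])
X,e=tri(D["top"],pt["top"],D["scene"],pt["scene"]);print(X,e,"topz",onz(D["top"],pt["top"],.15))
s=env.state();U=upright(np.radians(40))
print(s["ee_pos"])
```

```text
top [223 237] [221.1867 237.48  ] [ 6  8  9 10 75]
scene [227 195] [225.6939 194.9592] [ 6  8 12  9 49]
[0.4647 0.0877 0.1475] 0.00020307746263931295 topz [0.4647 0.0874 0.15  ]
[0.5972 0.0014 0.3587]
```

```bash
cat > kn.py <<'E'
from w import *
K=frame([0,0,-1],[-1,.018,0])
def knob(phi): return np.array([.6045-.142*np.sin(phi),.085+.018*.142*np.sin(phi),.1249+.142*np.cos(phi)])
E
python3 - <<'E'
from kn import *
print(knob(1.4));t=knob(1.4)+[0,0,.10];R0=Rt();d=(R0.inv()*K).as_rotvec();print(np.degrees(np.linalg.norm(d)))
rows([(t,K,15)]);m=env.state()["ee_pos"]*.4+t*.6
rows([(m,R0*R.from_rotvec(d*.65),10)]);print(rel(t,K,m,R0*R.from_rotvec(d*.65)))
E
```

```text
[0.4646 0.0875 0.149 ]
100.49147939810925
15 x [0.1719, 0.0814, -0.0294, -0.6536, 0.7037, -1.4676]
10 x [0.1031, 0.0489, -0.0176, -0.4249, 0.4574, -0.9539]
[0.0088, 0.0692, 0.0325, -0.2288, 0.2463, -0.5136]
```

Call:
apply_moves --motion '[0.103, 0.049, -0.018, -0.425, 0.457, -0.954, 0.103, 0.049, -0.018, -0.425, 0.457, -0.954, 0.103, 0.049, -0.018, -0.425, 0.457, -0.954, 0.103, 0.049, -0.018, -0.425, 0.457, -0.954, 0.103, 0.049, -0.018, -0.425, 0.457, -0.954, 0.103, 0.049, -0.018, -0.425, 0.457, -0.954, 0.103, 0.049, -0.018, -0.425, 0.457, -0.954, 0.103, 0.049, -0.018, -0.425, 0.457, -0.954, 0.103, 0.049, -0.018, -0.425, 0.457, -0.954, 0.103, 0.049, -0.018, -0.425, 0.457, -0.954]' --fingers 0.065

```text
clock: 22.5
ee_pos: [0.5186, 0.053, 0.2924]
tcp_rot: [0.163, -0.49, 0.856, 0.005]
force: [-0.0, 0.6, -0.5]
gripper_width: 0.758
gripper_force: 0.0
```

Run:
```python
from kn import *
s=env.state();print(s["clock"],s["ee_pos"],s["joint_positions"]);rows([(knob(1.4)+[0,0,.08],K,7)])
```

```text
22.5 [0.5186 0.053  0.2924] [-0.1693  0.0551 -0.2238  1.0416  0.2146 -1.1822]
7 x [0.0143, 0.0729, 0.0509, -0.2247, 0.2441, -0.5081]
```

Call:
apply_moves --motion '[0.014, 0.073, 0.051, -0.225, 0.244, -0.508, 0.014, 0.073, 0.051, -0.225, 0.244, -0.508, 0.014, 0.073, 0.051, -0.225, 0.244, -0.508, 0.014, 0.073, 0.051, -0.225, 0.244, -0.508, 0.014, 0.073, 0.051, -0.225, 0.244, -0.508, 0.014, 0.073, 0.051, -0.225, 0.244, -0.508, 0.014, 0.073, 0.051, -0.225, 0.244, -0.508, 0.014, 0.073, 0.051, -0.225, 0.244, -0.508]'

```text
clock: 23.17
ee_pos: [0.4639, 0.0884, 0.2299]
tcp_rot: [0.003, -0.697, 0.717, -0.001]
force: [-0.0, 0.1, 0.2]
gripper_width: 0.763
gripper_force: 0.0
```

Run:
```python
from kn import *
s=env.state();print(s["clock"],s["ee_pos"],s["joint_positions"]);rows([(knob(1.4)+[0,0,-.003],K,4)])
```

```text
23.1667 [0.4639 0.0884 0.2299] [ 0.0135  0.1732 -0.203   1.1888  0.0034 -1.5297]
4 x [0.0011, -0.0002, 0.0839, -0.0056, 0.0036, -0.0097]
```

Call:
apply_moves --motion '[0, 0, 0.03, 0, 0, -0.005, 0, 0, 0.06, 0, 0, -0.005, 0, 0, 0.084, 0, 0, -0.005, 0, 0, 0.084, 0, 0, -0.005, 0, 0, 0.084, 0, 0, -0.005]'

```text
clock: 23.58
ee_pos: [0.4639, 0.0882, 0.1466]
tcp_rot: [0.002, -0.7, 0.715, -0.001]
force: [0.1, 0.4, 0.3]
gripper_width: 0.764
gripper_force: 0.0
```

Call:
apply_moves --motion '[0, 0, 0, 0, 0, 0, 0, 0, 0, 0, 0, 0, 0, 0, 0, 0, 0, 0, 0, 0, 0, 0, 0, 0, 0, 0, 0, 0, 0, 0, 0, 0, 0, 0, 0, 0]' --fingers 0.0

```text
clock: 24.08
ee_pos: [0.4663, 0.0885, 0.1476]
tcp_rot: [0.004, -0.7, 0.714, -0.002]
force: [5.6, 0.4, 1.8]
gripper_width: 0.289
gripper_force: 58.8
```

Run:
```python
from kn import *
s=env.state();p=s["ee_pos"];print(s["clock"],p,s["gripper_width"]*.0854,s["force"])
off=p-knob(1.4);print(off)
R0=Rt()
for ph in(1.25,1.1,.95,.8,.65,.5,.35,.2,.08,.0,-.02):print(ph,np.round(R0.inv().apply(knob(ph)-knob(1.4)),4).tolist())
```

```text
24.0833 [0.4663 0.0885 0.1476] 0.02466283352951507 [5.6331 0.3763 1.8224]
[ 0.0017  0.001  -0.0014]
1.25 [-0.0, -0.0053, -0.0206]
1.1 [-0.0001, -0.0137, -0.0402]
0.95 [-0.0001, -0.0249, -0.0583]
0.8 [-0.0002, -0.0387, -0.0745]
0.65 [-0.0002, -0.0547, -0.0885]
0.5 [-0.0003, -0.0727, -0.0999]
0.35 [-0.0003, -0.0922, -0.1085]
0.2 [-0.0003, -0.1127, -0.1141]
0.08 [-0.0004, -0.1296, -0.1163]
0.0 [-0.0004, -0.1409, -0.1167]
-0.02 [-0.0004, -0.1438, -0.1167]
```

The knob is held. I'll lift along the arc, first half.

Call:
apply_moves --motion '[0, -0.002, -0.01, 0, 0, 0, 0, -0.0053, -0.0206, 0, 0, 0, 0, -0.009, -0.0305, 0, 0, 0, 0, -0.0137, -0.0402, 0, 0, 0, 0, -0.019, -0.0495, 0, 0, 0, 0, -0.0249, -0.0583, 0, 0, 0, 0, -0.0315, -0.0667, 0, 0, 0, 0, -0.0387, -0.0745, 0, 0, 0, 0, -0.0387, -0.0745, 0, 0, 0]'

```text
clock: 24.83
ee_pos: [0.4979, 0.088, 0.2223]
tcp_rot: [-0.001, -0.701, 0.713, 0.003]
force: [-43.4, 0.2, 33.3]
gripper_width: 0.288
gripper_force: 59.0
```

Run:
```python
from kn import *
s=env.state();p=s["ee_pos"];print(s["clock"],p,s["gripper_width"]*.0854,s["force"],p-knob(.8));R0=Rt();print(R0.as_matrix().T)
for ph in(.65,.5,.35,.2,.08,.0,-.03):print(ph,np.round(R0.inv().apply(knob(ph)-knob(.8)),4).tolist())
```

```text
24.8333 [0.4979 0.088  0.2223] 0.024598757410990036 [-43.3773   0.2245  33.3435] [-0.0047  0.0012 -0.0015]
[[-0.0182 -0.9998 -0.0023]
 [-0.9998  0.0182  0.005 ]
 [-0.0049  0.0024 -1.    ]]
0.65 [-0.0, -0.0159, -0.0142]
0.5 [-0.0001, -0.0337, -0.0259]
0.35 [-0.0001, -0.053, -0.0347]
0.2 [-0.0001, -0.0735, -0.0406]
0.08 [-0.0001, -0.0903, -0.0431]
0.0 [-0.0001, -0.1017, -0.0436]
-0.03 [-0.0001, -0.1059, -0.0435]
```

The force is radial and outward, so my arc is a little tight. I'll relieve it and read again.

Call:
apply_moves --motion '[0, 0.005, -0.004, 0, 0, 0, 0, 0.005, -0.004, 0, 0, 0, 0, 0.005, -0.004, 0, 0, 0]'

```text
clock: 25.08
ee_pos: [0.4984, 0.0877, 0.2251]
tcp_rot: [0.003, -0.701, 0.714, -0.001]
force: [5.8, -0.7, -12.5]
gripper_width: 0.28
gripper_force: 63.0
```

Call:
apply_moves --motion '[0, -0.007, -0.0065, 0, 0, 0, 0, -0.015, -0.014, 0, 0, 0, 0, -0.023, -0.0205, 0, 0, 0, 0, -0.032, -0.0262, 0, 0, 0, 0, -0.032, -0.0262, 0, 0, 0]'

```text
clock: 25.5
ee_pos: [0.5285, 0.087, 0.2543]
tcp_rot: [0.002, -0.7, 0.714, -0.001]
force: [-24.8, -12.4, 34.9]
gripper_width: 0.274
gripper_force: 57.8
```

Call:
apply_moves --motion '[0.0015, 0.002, -0.0035, 0, 0, 0, 0.0015, 0.002, -0.0035, 0, 0, 0, 0.0015, 0.002, -0.0035, 0, 0, 0]'

```text
clock: 25.75
ee_pos: [0.5257, 0.0883, 0.258]
tcp_rot: [0.005, -0.701, 0.713, 0.001]
force: [-27.0, 22.1, 40.0]
gripper_width: 0.219
gripper_force: 59.9
```

The gripper width fell from 0.27 to 0.22, so the ball has rolled down along the pads to the fingertips. I'll let go and grip it deeper, compensating for the rolling.

Call:
apply_moves --motion '[0, 0, 0, 0, 0, 0, 0, 0, -0.02, 0, 0, 0, 0, 0, -0.05, 0, 0, 0, 0, 0, -0.05, 0, 0, 0, 0, 0, -0.05, 0, 0, 0]' --fingers 0.065

```text
clock: 26.17
ee_pos: [0.5283, 0.0856, 0.3067]
tcp_rot: [0.004, -0.7, 0.714, -0.002]
force: [0.2, 0.1, -0.6]
gripper_width: 0.763
gripper_force: 0.0
```

Run:
```python
from kn import *
s=env.state();print(s["clock"],s["ee_pos"],s["force"])
a,b=cam("scene"),cam("top")
for n,C in(("top",b),("scene",a)):
    print(n,[(o,round(x["conf"],2),round(x["centre"][1]*560,1),round(x["centre"][0]*420,1)) for o in("knob","driver","chisel") for x in env.find_in(n,o)[:2]])
    g=cv2.cvtColor(C[0],cv2.COLOR_RGB2GRAY).astype(int);k=np.round(proj(C,knob(1.4))).astype(int);w=g[k[1]-12:k[1]+13,k[0]-12:k[0]+13]<60
    nl,lab,st,ce=cv2.connectedComponentsWithStats(w.astype(np.uint8))
    if nl>1: i=1+np.argmax(st[1:,4]);print(n,k,ce[i]+k-12,st[i])
rows([(knob(1.4)+[.002,0,.08],K,5),(knob(1.4)+[.002,0,-.016],K,5)])
```

```text
26.1667 [0.5283 0.0856 0.3067] [ 0.1669  0.1418 -0.6056]
top [('knob', 0.96, 309.2, 238.0), ('driver', 0.64, 263.7, 167.3), ('driver', 0.24, 308.4, 183.1), ('chisel', 0.66, 325.6, 167.0)]
top [221 238] [221.191  237.3708] [ 7  6 11 11 89]
scene [('knob', 0.82, 275.1, 242.5), ('driver', 0.95, 295.0, 177.1), ('chisel', 0.72, 326.2, 196.5)]
scene [226 195] [226.3433 192.9403] [ 8  6 11 10 67]
5 x [-0.0007, 0.0613, 0.0754, -0.0042, 0.0021, -0.0006]
5 x [-0.0005, 0.0617, 0.1714, -0.0042, 0.0021, -0.0006]
```

Call:
apply_moves --motion '[0, 0.04, 0.03, 0, 0, 0, 0, 0.0615, 0.0754, 0, 0, 0, 0, 0.0615, 0.0754, 0, 0, 0, 0, 0.0615, 0.0754, 0, 0, 0, 0, 0.0615, 0.11, 0, 0, 0, 0, 0.0615, 0.145, 0, 0, 0, 0, 0.0615, 0.171, 0, 0, 0, 0, 0.0615, 0.171, 0, 0, 0, 0, 0.0615, 0.171, 0, 0, 0]'

```text
clock: 27.32
ee_pos: [0.4676, 0.0869, 0.1344]
tcp_rot: [0.002, -0.7, 0.714, -0.001]
force: [0.6, 0.2, 0.3]
gripper_width: 0.76
gripper_force: 0.0
```

Call:
apply_moves --motion '[0, 0, 0, 0, 0, 0, 0, 0, 0, 0, 0, 0, 0, 0, 0, 0, 0, 0, 0, 0, 0, 0, 0, 0, 0, 0, 0, 0, 0, 0, 0, 0, 0, 0, 0, 0]' --fingers 0.0

```text
clock: 27.82
ee_pos: [0.4665, 0.0871, 0.1346]
tcp_rot: [0.002, -0.701, 0.714, -0.001]
force: [-5.8, -0.3, 3.8]
gripper_width: 0.296
gripper_force: 58.5
```

Run:
```python
from kn import *
s=env.state();p=s["ee_pos"];print(s["clock"],p,s["gripper_width"]*.0854,s["force"],s["joint_positions"])
R0=Rt();print(R0.as_matrix().T)
f=lambda ph:knob(ph)+[0,0,.014*(1.4-ph)]
for ph in np.arange(1.3,-.05,-.1):print(round(ph,2),np.round(R0.inv().apply(f(ph)-f(1.4)),4).tolist())
```

```text
27.8167 [0.4665 0.0871 0.1346] 0.0252980817316896 [-5.7713 -0.3211  3.7808] [ 0.0114  0.2374 -0.3912  0.9375  0.002  -1.5409]
[[-0.0185 -0.9998 -0.0021]
 [-0.9998  0.0185 -0.0045]
 [ 0.0045  0.002  -1.    ]]
1.3 [-0.0, -0.0032, -0.0152]
1.2 [-0.0001, -0.0077, -0.0301]
1.1 [-0.0001, -0.0136, -0.0444]
1.0 [-0.0001, -0.0207, -0.0581]
0.9 [-0.0002, -0.029, -0.071]
0.8 [-0.0002, -0.0384, -0.083]
0.7 [-0.0002, -0.0489, -0.0941]
0.6 [-0.0003, -0.0602, -0.104]
0.5 [-0.0003, -0.0724, -0.1128]
0.4 [-0.0003, -0.0852, -0.1203]
0.3 [-0.0003, -0.0986, -0.1265]
0.2 [-0.0003, -0.1123, -0.1313]
0.1 [-0.0004, -0.1264, -0.1348]
-0.0 [-0.0004, -0.1406, -0.1368]
```

Call:
apply_moves --motion '[0, -0.0032, -0.0152, 0, 0, 0, 0, -0.0077, -0.0301, 0, 0, 0, 0, -0.0136, -0.0444, 0, 0, 0, 0, -0.0207, -0.0581, 0, 0, 0, 0, -0.0207, -0.0581, 0, 0, 0]'

```text
clock: 28.23
ee_pos: [0.4871, 0.0866, 0.1946]
tcp_rot: [0.002, -0.701, 0.714, -0.001]
force: [-16.9, -0.7, 11.4]
gripper_width: 0.29
gripper_force: 60.2
```

Call:
apply_moves --motion '[0, -0.0063, -0.0144, 0, 0, 0, 0, -0.0157, -0.0264, 0, 0, 0, 0, -0.0262, -0.0375, 0, 0, 0, 0, -0.0262, -0.0375, 0, 0, 0]'

```text
clock: 28.57
ee_pos: [0.5161, 0.0858, 0.2323]
tcp_rot: [0.004, -0.7, 0.714, -0.003]
force: [-3.2, -2.2, 12.4]
gripper_width: 0.291
gripper_force: 62.1
```

Call:
apply_moves --motion '[0, -0.0102, -0.0083, -0.055, 0, 0, 0, -0.0223, -0.0162, -0.11, 0, 0, 0, -0.0351, -0.023, -0.17, 0, 0, 0, -0.0351, -0.023, -0.17, 0, 0]'

```text
clock: 28.9
ee_pos: [0.5483, 0.0856, 0.2544]
tcp_rot: [-0.059, -0.698, 0.711, 0.063]
force: [-20.9, 1.6, 31.0]
gripper_width: 0.29
gripper_force: 63.3
```

Call:
apply_moves --motion '[0, -0.0102, -0.0098, -0.06, 0, 0, 0, -0.0232, -0.0157, -0.12, 0, 0, 0, -0.0232, -0.0157, -0.12, 0, 0]'

```text
clock: 29.15
ee_pos: [0.5739, 0.0843, 0.2654]
tcp_rot: [-0.102, -0.693, 0.706, 0.105]
force: [-14.6, -4.8, 25.6]
gripper_width: 0.284
gripper_force: 64.4
```

Call:
apply_moves --motion '[0, -0.0122, -0.0079, -0.05, 0, 0, 0, -0.0255, -0.013, -0.1, 0, 0, 0, -0.0296, -0.0142, -0.1, 0, 0, 0, -0.0315, -0.0148, -0.1, 0, 0]'

```text
clock: 29.48
ee_pos: [0.6091, 0.083, 0.2688]
tcp_rot: [-0.135, -0.687, 0.7, 0.138]
force: [-5.2, -7.7, -13.4]
gripper_width: 0.286
gripper_force: 65.0
```

Run:
```python
from kn import *
s=env.state();print(s["clock"],s["ee_pos"],s["gripper_width"],s["force"],s["joint_positions"]);print(Rt().as_matrix().T)
a,b=cam("scene"),cam("top");pickle.dump((a,b),open("v11.pkl","wb"))
for n,C in(("top",b),("scene",a)):
    print(n,[(o,round(x["conf"],2),round(x["centre"][1]*560,1),round(x["centre"][0]*420,1)) for o in("knob","bail") for x in env.find_in(n,o)[:2]])
```

```text
29.4833 [0.6091 0.083  0.2688] 0.2860928011106228 [ -5.1831  -7.6753 -13.3883] [-0.0002  0.7554  0.8051  2.008   0.0071 -1.5541]
[[-0.0184 -0.9998 -0.0003]
 [-0.9257  0.0169  0.378 ]
 [-0.3779  0.0072 -0.9258]]
top [('knob', 0.67, 311.4, 174.7), ('bail', 0.69, 326.5, 160.6), ('bail', 0.46, 381.1, 155.1)]
scene [('knob', 0.73, 329.1, 170.6), ('knob', 0.6, 295.1, 178.8), ('bail', 0.95, 329.3, 168.5)]
```

Call:
apply_moves --motion '[0, -0.0028, -0.0011, 0, 0, 0, 0, -0.0028, -0.0011, 0, 0, 0]'

```text
clock: 29.95
ee_pos: [0.6109, 0.083, 0.2688]
tcp_rot: [-0.135, -0.687, 0.7, 0.138]
force: [-5.2, -8.1, -17.4]
gripper_width: 0.288
gripper_force: 64.7
```

```bash
cat > bar.py <<'E'
from kn import *
D=pickle.load(open("v0.pkl","rb"));s=env.state();print(s["clock"],s["ee_pos"],s["force"])
for n in("scene","top"):
    C=cam(n); r=[]
    # bar sample region: template match of v0 bar patches
    for y in(-.05,-.13,-.18):
        k=np.round(proj(D[n],[.602+.018*0,y,.267])).astype(int); t=D[n][0][k[1]-9:k[1]+10,k[0]-9:k[0]+10]; w=C[0][k[1]-21:k[1]+22,k[0]-21:k[0]+22]
        m=cv2.matchTemplate(w,t,cv2.TM_CCOEFF_NORMED);_,v,_,l=cv2.minMaxLoc(m);r.append((round(v,2),l[0]-12,l[1]-12,round(float(m[12,12]),2)))
    print(n,r)
E
python3 bar.py
```

```text
29.95 [0.6109 0.083  0.2688] [ -5.1653  -8.0855 -17.4497]
scene [(0.94, 3, -1, 0.33), (0.84, 12, 5, 0.31), (0.86, 3, -1, 0.34)]
top [(0.81, 0, -1, 0.76), (0.83, 1, -1, 0.8), (0.81, 0, -3, 0.59)]
```

The bar is about 8 mm past its held position, so the catch should have snapped. I release the knob and compare.

Call:
apply_moves --motion '[0, 0.003, 0, 0, 0, 0, 0, 0.005, 0, 0, 0, 0, 0, 0.005, 0, 0, 0, 0, 0, 0.005, 0, 0, 0, 0]' --fingers 0.05

```text
clock: 30.38
ee_pos: [0.6067, 0.0843, 0.2725]
tcp_rot: [-0.133, -0.688, 0.7, 0.137]
force: [0.5, 0.6, 0.1]
gripper_width: 0.581
gripper_force: 0.0
```

```bash
python3 bar.py
```

```text
30.3833 [0.6067 0.0843 0.2725] [0.5116 0.5616 0.0505]
scene [(1.0, 0, 0, 1.0), (0.95, 0, 0, 0.95), (1.0, 0, 0, 1.0)]
top [(1.0, 0, 0, 1.0), (0.9, 1, 0, 0.89), (1.0, 0, 0, 1.0)]
```

The bail sits exactly where it started, held by the catch. I retreat along the tool axis, then go up.

Call:
apply_moves --motion '[0, 0, -0.02, 0, 0, 0, 0, 0, -0.045, 0, 0, 0, 0, 0.03, -0.1, 0, 0, 0, 0, 0.04, -0.13, 0, 0, 0, 0, 0.04, -0.13, 0, 0, 0, 0, 0.04, -0.13, 0, 0, 0]'

```text
clock: 30.98
ee_pos: [0.5742, 0.0788, 0.3478]
tcp_rot: [-0.118, -0.69, 0.703, 0.124]
force: [-0.6, 0.5, -0.7]
gripper_width: 0.585
gripper_force: 0.0
```

```bash
python3 bar.py
python3 - <<'E'
from kn import *
s=env.state();print(s["dq"],s["ee_pos"])
C=cam("scene");b=cam("top");D=pickle.load(open("v0.pkl","rb"))
for n,Q in(("scene",C),("top",b)):
  print(n,[(o,round(x["conf"],2),round(x["centre"][1]*560,1),round(x["centre"][0]*420,1)) for o in("driver","chisel","spanner","tape_measure","pencil") for x in env.find_in(n,o)[:1]])
q=C[0].astype(int);m=(q[:,:,1]>q[:,:,0]+25)&(q[:,:,1]>q[:,:,2]+15);ys,xs=np.nonzero(m[100:220,280:315]);print("green",xs.mean()+280,ys.min()+100,ys.max()+100,len(xs))
E
```

```text
30.9833 [0.5742 0.0788 0.3478] [-0.5972  0.4641 -0.7148]
scene [(1.0, 0, 0, 1.0), (0.95, 0, 0, 0.95), (1.0, 0, 0, 1.0)]
top [(1.0, 0, 0, 1.0), (0.9, 1, 0, 0.89), (1.0, 0, 0, 1.0)]
[-0.0016  0.0345  0.0016 -0.002  -0.0036  0.0008] [0.5747 0.0788 0.3464]
scene [('driver', 0.61, 294.4, 180.7), ('chisel', 0.89, 327.9, 198.4), ('spanner', 0.56, 282.8, 317.6), ('tape_measure', 0.75, 236.8, 270.9), ('pencil', 0.6, 243.9, 237.4)]
top [('driver', 0.42, 264.0, 169.2), ('chisel', 0.72, 322.0, 173.0), ('spanner', 0.6, 263.0, 169.1), ('tape_measure', 0.86, 279.3, 262.9)]
green 295.98319327731093 164 197 238
```

```bash
python3 -c "
from rig import env
print(env.sign_off())"
```

```text
the job is handed in; nothing more can be done
None
```

The job is handed in at about 31 s on the clock: camera checks put the chisel and the loose screwdriver fully home and the bail back at its starting, latched position; `env.sign_off()` returned no verdict.

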